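Load the ward caddy with the capped stock jars

ROBOT

A 6-joint arm with a two-finger parallel gripper is mounted at the origin on the work surface. World frame = base frame: x ahead of the robot, y to its left, z up, the work surface at z = 0. Lengths are in mm, angles in rad, forces in N, time in s.
With the tool pointing down it reaches from about 275 to 1000 mm from the base axis. Payload 8.4 kg.
Tool frame: the origin (TCP) lies between the finger pads; the fingertips stand 22 mm ahead of it and the grasp point (between the pads) lies 3 mm ahead of it (r.nose_length is the distance from the TCP to the fingertips, in mm); z points along the fingers, y is the direction in which the jaws open and shut (so a half turn about z gives the same grasp; the last joint's range is limited). The gripper opens to 85 mm and grips with 20 to 120 N. Pads are 22 mm wide; open, the fingers measure 114 mm over their backs; the gripper's body (76 mm by 85 mm) begins 54 mm behind the grasp point. The pads swing forward as they close: fully open they stand 13 mm farther back than shut.
Start: joints at [-1.219, 0.353, 1.633, -0, 1.155, -0.002], TCP at [216.539, -586.292, 227.581] pointing down, gripper open.
Joint ranges: [-2.63, 2.63], [-0.92, 2.1], [0.06, 2.66], [-1.3, 4.44], [0, 2.69], [-3.02, 3.02]. Speed limits (rad/s): [2.22, 2.22, 2.79, 3.14, 3.14, 3.14].

INTERFACE

Orientations are given as [roll, pitch, yaw] about the fixed x, y, z axes, in that order (R = Rz(yaw) Ry(pitch) Rx(roll)).
In Python, from rig import r, viewer, order gives the robot as it stands.
- The arm moves only by the shell command python3 -m inch 'ROWS' [FORCE]. ROWS is JSON, a list of rows, each a list of 7 numbers: the opening, from 0 (shut) to 1 (fully open), then the shift along the tool's x, y, z in mm, then the turn, a rotation vector about the tool's x, y, z in degrees. A call has 1 to 8 rows; each row shifts and turns the pose as measured when the row begins, along the tool's axes as they then stand; what a row does not reach is not made up. A row lasts 1/10 s, in which the tool goes at most 50 mm and 8.59 degrees, less where a joint would pass 70% of its speed; a pose out of reach is approached as far as the arm can. A call is refused whole if a number of a shift passes 50 or a number of a turn 8.59, either way. A call with a gripper value outside its range is refused whole. The fingers move at their own pace and stop on an object; FORCE is the grip in N (left out, the last holds). Time passes only in rows, so rows that do not move let the fingers close. It gives the time, the measured TCP pose, the force and the opening at its end, in the units of the state.
- r.sense(): the state, without advancing time (a new reading comes with each control period).
- viewer.grab_frame(name): name is "scene" or "top" or "wrist"; returns the picture (384x512x3 uint8, red, green, blue); there is no depth.
- viewer.camera_params(name): a dict with "intrinsics" (3x3 intrinsics, pixels), "distortion" ([k1, k2, p1, p2, k3] as OpenCV has them; the pictures are not rectified), "pose" (4x4, takes a point from camera to world coordinates); the wrist camera has in their place "T_tool_cam" (4x4, takes a point from camera to tool coordinates, whose origin is the TCP and whose axes are the flange's). Camera axes: x right, y up, looking along -z (the intrinsics and any distortion apply to the point x, -y, -z); pixel columns grow to the right and rows downward; lengths in mm; the calibration is good to about 2 mm. A picture is of the moment at which its call begins: read the wrist's pose just before it. camera_params takes no time and is no camera call.
- order.sign_off(): hands the job in, once; it reports no verdict.
The state is a dict: "clock": time; "qpos": joint angles; "qvel": joint speeds; "joint_efforts": joint torques, N m; "eef_pos": TCP position; "tcp_rot": TCP orientation; "contact_force": force on the tool from outside, world axes, zero at the start; "wrist_torque": the same for the moment, N m; "opening": opening from 0.0 (shut) to 1.0 (fully open).
Only numpy, scipy, OpenCV 4.12 (cv2) and the standard library are available. Lean on these libraries where they do the work, as an engineer would, in place of code of your own. Each camera call takes 0.05 s, during which the arm holds its last target.

TASK

Load the white ward caddy: put each of the four amber jars that has a screw cap into the caddy seat whose recess matches its shape and size, keeping the jars upright and setting each one gently down on the bottom of its recess. Leave the dropper bottle and the jar without a cap standing where they are.

Things in the scene. Friction and masses are not known exactly. Their poses are not given: they have to be found in the camera images.
- jar_large: Loose closed amber glass jar with a label, upright on the bench: round, 68 diameter, shoulder 62 to 70 above its underside. Black round screw cap 54 diameter, from 74 to 98 above the underside, total height 98 (mm); 4 of thinner neck below the cap. Grip the cap from above. Origin: centre of its underside; z up. About 0.35 kg.
- jar_medium: Loose closed amber glass jar with a label, upright on the bench: round, 52 diameter, shoulder 54 to 61 above its underside. Black round screw cap 44 diameter, from 65 to 88 above the underside, total height 88 (mm); 4 of thinner neck below the cap. Grip the cap from above. Origin: centre of its underside; z up. About 0.2 kg.
- jar_small: Loose closed amber glass jar with a label, upright on the bench: round, 36 diameter, shoulder 36 to 41 above its underside. Black round screw cap 30 diameter, from 45 to 67 above the underside, total height 67 (mm); 4 of thinner neck below the cap. Grip the cap from above. Origin: centre of its underside; z up. About 0.1 kg.
- jar_square: Loose closed amber glass jar with a label, upright on the bench: square body 48 x 48, shoulder 49 to 55 above its underside. Black round screw cap 40 diameter, from 58 to 81 above the underside, total height 81 (mm); 4 of thinner neck below the cap. Grip the cap from above. Origin: centre of its underside; z up. x and y square to its flat sides. About 0.2 kg.
- dropper: Look-alike that does not belong: loose round amber glass bottle, body 52 diameter and 54 high, with a narrow black collar (26 diameter) and a thin rubber dropper bulb (18 diameter) on top, total height 102. Origin: centre of its underside. Sizes in mm.
- uncapped: Look-alike that does not belong: loose round amber glass jar without a cap, body 52 diameter and 54 high, open neck 37 outside diameter, total height 72. Origin: centre of its underside. Sizes in mm.
- seat_large: Fixed grey block (pale recess floor) 102x102x16 mm with the largest round recess, 84 diameter (large jar), 12 deep: a jar in it stands 9 above the bench. One of four, shuffled 2 by 2, 104 between centres, on the floor (5 thick) of the fixed white caddy, 218x218 outside, wall 5 thick, 30 high. Origin: centre of the block underside, 5 above the bench, below the recess centre; x, y along its sides.
- seat_medium: Fixed grey block (pale recess floor) 102x102x16 mm with the middle round recess, 68 diameter (medium jar), 12 deep: a jar in it stands 9 above the bench. One of four, shuffled 2 by 2, 104 between centres, on the floor (5 thick) of the fixed white caddy, 218x218 outside, wall 5 thick, 30 high. Origin: centre of the block underside, 5 above the bench, below the recess centre; x, y along its sides.
- seat_small: Fixed grey block (pale recess floor) 102x102x16 mm with the smallest round recess, 52 diameter (small jar), 12 deep: a jar in it stands 9 above the bench. One of four, shuffled 2 by 2, 104 between centres, on the floor (5 thick) of the fixed white caddy, 218x218 outside, wall 5 thick, 30 high. Origin: centre of the block underside, 5 above the bench, below the recess centre; x, y along its sides.
- seat_square: Fixed grey block (pale recess floor) 102x102x16 mm with a square recess, 64 x 64 parallel to its sides (square jar, turned to match), 12 deep: a jar in it stands 9 above the bench. One of four, shuffled 2 by 2, 104 between centres, on the floor (5 thick) of the fixed white caddy, 218x218 outside, wall 5 thick, 30 high. Origin: centre of the block underside, 5 above the bench, below the recess centre; x, y along its sides.
There are look-alikes about, which are no part of the job. Leave any green or purple look-alike of the jar_small alone.

How it is judged:
By the outcome, as a careful person would: the job done as asked, in the order asked, and still so for the second after the job is handed in, with the robot touching nothing.
It also fails if it takes over 104 s, if anything falls off the work surface, if the arm or the gripper's body presses on something with over 40 N, if the wrist force passes 120 N, or if a joint passes its speed limit or range.

## Working session

There is one attempt and no reset: what is moved stays moved. The work goes in short steps, Python scripts to look and compute and a shell command to move; the robot and the scene stay as the last step left them, time stands still between calls to the robot, and variables do not carry over. Pictures are saved under pics/ and viewed, and the job is handed in when it is done.

```bash
ls; mkdir -p pics
python3 - <<'E'
from rig import r, viewer, order
import cv2,json
for n in ("scene","top","wrist"):
    s=r.sense(); im=viewer.grab_frame(n); cv2.imwrite(f"pics/{n}0.png",im[:,:,::-1])
    p=viewer.camera_params(n); print(n,{k:[[round(float(x),4) for x in row] if hasattr(row,'__len__') else float(row) for row in v] for k,v in p.items() if hasattr(v,'__len__')})
print(r.sense())
E
```

```text
pics
scene {'intrinsics': [[357.8029, 0.0, 251.5528], [0.0, 357.8029, 187.4513], [0.0, 0.0, 1.0]], 'distortion': [-0.004294173195007006, 0.0, 0.0, 0.0, 0.0], 'pose': [[0.8134, -0.4297, 0.3921, 892.0682], [0.5816, 0.5884, -0.5617, -479.2846], [0.0107, 0.6849, 0.7285, 660.5858], [0.0, 0.0, 0.0, 1.0]]}
top {'intrinsics': [[498.0949, 0.0, 253.0972], [0.0, 498.0949, 190.3652], [0.0, 0.0, 1.0]], 'distortion': [-0.08975702238530602, 0.0, 0.0, 0.0, 0.0], 'pose': [[-0.0022, 0.9814, -0.1918, 304.1751], [-0.9999, -0.0044, -0.0111, 7.8483], [-0.0118, 0.1918, 0.9814, 1308.2904], [0.0, 0.0, 0.0, 1.0]]}
wrist {'intrinsics': [[294.9284, 0.0, 250.2283], [0.0, 294.9284, 191.0654], [0.0, 0.0, 1.0]], 'distortion': [-0.04422127153165901, 0.0, 0.0, 0.0, 0.0], 'T_tool_cam': [[0.0002, 0.9635, 0.2677, 67.6701], [1.0, -0.0002, -0.0001, -0.3874], [-0.0, 0.2677, -0.9635, -145.6179], [0.0, 0.0, 0.0, 1.0]]}
{'clock': 0.15, 'qpos': array([-1.21938670e+00,  3.53488541e-01,  1.63394712e+00,  2.67966429e-06,
        1.15516281e+00, -2.43978340e-03]), 'qvel': array([-0.00018979, -0.00295135, -0.00048188, -0.00068284,  0.00015138,
       -0.00042176]), 'joint_efforts': array([ 1.93531574e-03, -6.05629778e+01, -3.42344069e+01,  7.36673383e-05,
        6.12037227e-03,  5.78578261e-05]), 'eef_pos': array([ 216.42808603, -585.96252849,  227.04137812]), 'tcp_rot': array([-3.14058685e+00, -4.90439538e-06,  3.53848320e-01]), 'contact_force': array([-0.28418473,  0.05195545,  0.55354715]), 'wrist_torque': array([-0.01197833,  0.00828222,  0.01202704]), 'opening': 0.9969008902652423}
```

View pics/top0.png

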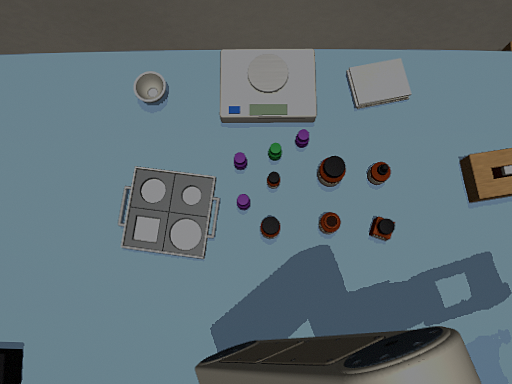

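View pics/scene0.png

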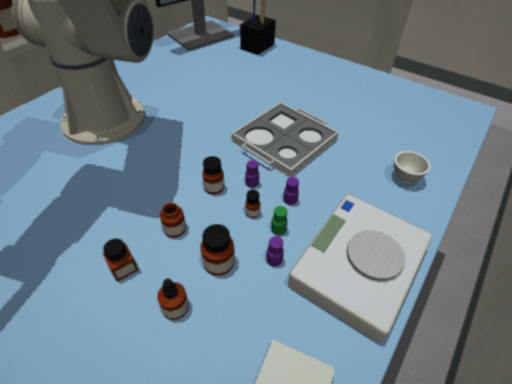

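View pics/wrist0.png

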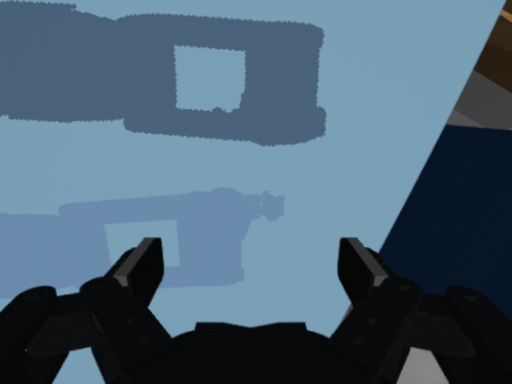

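Candidates in the top view: the amber jars with a black screw cap are large (332,170), medium (270,227), small (273,180) and square (382,228). The ones to leave are the dropper (379,172), the uncapped jar (330,222), and the purple and green look-alikes. I'll check this in an enlarged crop and measure.

```bash
cat > h.py <<'E'
import numpy as np, cv2
from rig import r, viewer, order
from scipy.spatial.transform import Rotation as R
def cam(n, st=None):
    p=viewer.camera_params(n); K=np.array(p['intrinsics']); d=np.array(p['distortion'])
    if n=='wrist':
        T=np.eye(4); T[:3,:3]=R.from_euler('xyz',st['tcp_rot']).as_matrix(); T[:3,3]=st['eef_pos']
        P=T@np.array(p['T_tool_cam'])
    else: P=np.array(p['pose'])
    return K,d,P
def cast(c,uv,z):
    K,d,P=c; uv=np.asarray(uv,float).reshape(-1,1,2)
    n=cv2.undistortPoints(uv,K,d).reshape(-1,2)
    D=np.c_[n[:,0],-n[:,1],-np.ones(len(n))]@P[:3,:3].T; o=P[:3,3]
    return o+D*((z-o[2])/D[:,2])[:,None]
def proj(c,X):
    K,d,P=c; X=np.asarray(X,float).reshape(-1,3); q=(X-P[:3,3])@P[:3,:3]; q=q*[1,-1,-1]
    return cv2.projectPoints(q,np.zeros(3),np.zeros(3),K,d)[0].reshape(-1,2)
E
python3 - <<'E'
from h import *
im=cv2.imread('pics/top0.png')
a=cv2.resize(im[120:250,220:410],None,fx=4,fy=4,interpolation=cv2.INTER_CUBIC); a=np.clip(a*1.6,0,255).astype('uint8'); cv2.imwrite('pics/crop1.png',a)
b=cv2.resize(im[160:265,110:230],None,fx=5,fy=5,interpolation=cv2.INTER_CUBIC); cv2.imwrite('pics/crop2.png',b)
c=cam('top')
g=im.max(2)
lo=im[...,2].astype(int)
m=((g<60)).astype('uint8'); m[:120]=0;m[245:]=0;m[:,:225]=0;m[:,405:]=0
n,l,s,ce=cv2.connectedComponentsWithStats(m)
print([(s[i].tolist(),ce[i].round(1).tolist()) for i in range(1,n) if s[i][4]>15])
# recess floors / block
sub=im.min(2); m=(sub>165).astype('uint8'); m[:165]=0;m[262:]=0;m[:,:118]=0;m[:,222:]=0
for t in (150,165,180,200):
    mm=((sub>t)*1).astype('uint8'); mm[:165]=0;mm[262:]=0;mm[:,:118]=0;mm[:,222:]=0
    n,l,s,ce=cv2.connectedComponentsWithStats(mm)
    print(t,[(s[i].tolist(),ce[i].round(1).tolist(),cast(c,ce[i],9)[0].round(0).tolist()) for i in range(1,n) if s[i][4]>100])
E
```

```text
[([274, 120, 41, 2, 42], [294.5, 121.0]), ([225, 122, 45, 1, 45], [247.0, 122.0]), ([296, 136, 13, 6, 25], [301.6, 139.4]), ([295, 139, 13, 9, 38], [300.3, 144.2]), ([268, 151, 13, 10, 63], [274.1, 155.8]), ([323, 156, 22, 22, 393], [333.4, 166.7]), ([235, 159, 11, 6, 21], [240.1, 162.5]), ([235, 163, 12, 7, 33], [240.6, 167.0]), ([377, 164, 12, 11, 104], [382.3, 168.9]), ([317, 166, 19, 21, 84], [322.7, 178.4]), ([367, 166, 17, 19, 86], [371.6, 176.8]), ([267, 172, 13, 12, 121], [273.3, 177.6]), ([238, 205, 12, 5, 18], [244.3, 207.6]), ([262, 217, 18, 18, 266], [270.3, 225.4]), ([326, 216, 11, 11, 95], [331.3, 220.8]), ([369, 217, 9, 20, 66], [372.8, 226.8]), ([377, 219, 18, 16, 225], [385.1, 226.3]), ([319, 226, 8, 7, 17], [322.4, 229.6])]
150 []
165 []
180 []
200 []
```

View pics/crop1.png

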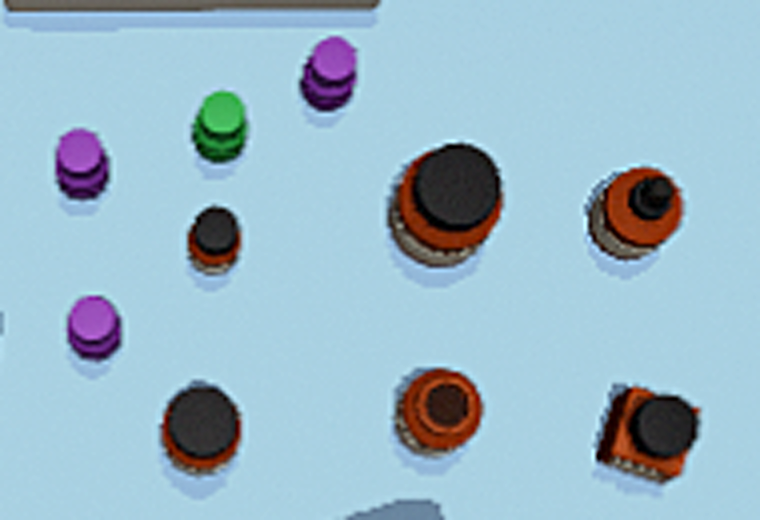

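View pics/crop2.png

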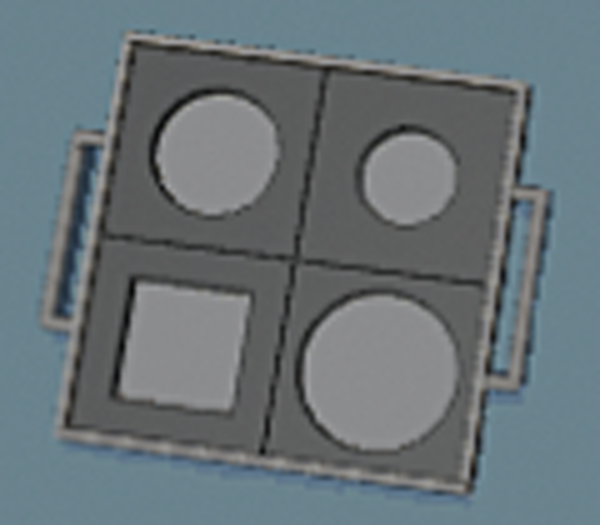

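The crops confirm it. The four plain black-capped amber jars are the targets; the dropper at crop (640,210) and the open jar at (440,405) stay. Seats: medium upper left, small upper right, square lower left, large lower right. Next I'll measure cap centres at mid-cap height and the recess floors.

Run:
```python
from h import *
im=cv2.imread('pics/top0.png').astype(int)
c=cam('top')
mx=im.max(2); blk=((mx<75)&(mx-im.min(2)<28)).astype('uint8')
for nm,(u,v),z,D in (('large',(333,167),86,54),('medium',(270,225),76.5,44),('small',(273,178),56,30),('square',(385,226),69.5,40)):
    m=np.zeros_like(blk); m[v-15:v+15,u-15:u+15]=blk[v-15:v+15,u-15:u+15]
    m=cv2.morphologyEx(m,cv2.MORPH_OPEN,np.ones((5,5),'uint8'))
    n,l,s,ce=cv2.connectedComponentsWithStats(m); i=1+np.argmax(s[1:,4])
    x,y,w,h,_=s[i]
    cc=np.array([x+(w-1)/2,y+(h-1)/2])
    P=cast(c,[ce[i],cc],z); wd=np.linalg.norm(cast(c,[[x-.5,y],[x+w-.5,y]],z)[0]-cast(c,[[x-.5,y],[x+w-.5,y]],z)[1])
    print(nm,s[i],P[:,:2].round(1).tolist(),'width',wd.round(1),D)
for p in ((153,190),(192,195),(147,229),(186,234)): print(p, im[p[1],p[0]], im[p[1]-14*0,p[0]+20])
fl=((im.min(2)>120)).astype('uint8')
fl[:165]=0;fl[262:]=0;fl[:,:118]=0;fl[:,222:]=0
fl=cv2.morphologyEx(fl,cv2.MORPH_OPEN,np.ones((7,7),'uint8'))
n,l,s,ce=cv2.connectedComponentsWithStats(fl); F=[]
for i in range(1,n):
    p=cast(c,ce[i],9)[0]; F.append(p[:2]); x,y,w,h,a=s[i]; e=cast(c,[[x-.5,y],[x+w-.5,y]],9)
    print(s[i],p[:2].round(1),'w',np.linalg.norm(e[0]-e[1]).round(1))
F=np.array(F); print(F.mean(0),[[np.linalg.norm(a-b).round(0) for b in F] for a in F])
# square orient (jar)
ct,_=cv2.findContours((l==[i for i in range(1,n) if abs(ce[i]-[147,229]).max()<8][0]).astype('uint8'),0,2)
q=cast(c,ct[0].reshape(-1,2),9)[:,:2].astype('float32'); print('seat sq',cv2.minAreaRect(q))
```

```text
large [323 156  22  22 379] [[603.6, -182.0], [603.6, -181.5]] width 56.0 54
medium [262 217  17  17 244] [[456.9, -20.4], [457.0, -20.0]] width 42.4 44
small [269 172  10  12 105] [[582.8, -30.6], [582.4, -30.6]] width 25.8 30
square [378 219  16  15 206] [[453.5, -310.0], [453.7, -310.1]] width 40.6 40
(153, 190) [142 141 139] [99 98 98]
(192, 195) [142 140 139] [124 125 126]
(147, 229) [142 140 140] [98 99 98]
(186, 234) [141 139 139] [133 132 130]
[142 180  23  22 426] [559.1 290.3] w 62.4
[183 188  18  16 246] [545.2 186.5] w 48.2
[135 217  24  25 516] [455.8 304.3] w 64.3
[171 220  30  30 731] [441.7 200.2] w 79.5
[500.43401863 245.29171436] [[np.float64(0.0), np.float64(105.0), np.float64(104.0), np.float64(148.0)], [np.float64(105.0), np.float64(0.0), np.float64(148.0), np.float64(104.0)], [np.float64(104.0), np.float64(148.0), np.float64(0.0), np.float64(105.0)], [np.float64(148.0), np.float64(104.0), np.float64(105.0), np.float64(0.0)]]
seat sq ((455.7805480957031, 304.57080078125), (60.44567108154297, 60.830448150634766), 82.0284194946289)
```

```bash
cat > go.py <<'E'
import sys
from h import *
def rem(x,y,z,yaw,n=1):
    s=r.sense(); p=s['eef_pos']; R0=R.from_euler('xyz',s['tcp_rot'])
    Rt=R.from_euler('xyz',[np.pi,0,np.radians(yaw)])
    rv=(R0.inv()*Rt).as_rotvec(degrees=True)
    d=(np.array([x,y,z])-p)/n
    print('t',round(s['clock'],2),'p',p.round(1),'rpy',np.degrees(s['tcp_rot']).round(2),'op',round(s['opening'],3),'F',s['contact_force'].round(1))
    for i in range(n):
        Ri=R0*R.from_rotvec(rv*i/n,degrees=True)
        print(Ri.inv().apply(d).round(1), (rv/n).round(2))
if __name__=='__main__':
    a=[float(v) for v in sys.argv[1:]]; rem(*a[:4],int(a[4]) if len(a)>4 else 1)
E
python3 -c "from rig import r;print(r.nose_length)"; python3 go.py 453 -310 227 -12 8
```

```text
22.0
t 0.15 p [ 216.4 -586.   227. ] rpy [-179.94   -0.     20.27] op 0.997 F [-0.3  0.1  0.6]
[ 39.7 -22.1   0. ] [-0.01  0.    4.03]
[ 38.  -24.8   0. ] [-0.01  0.    4.03]
[ 36.2 -27.5   0. ] [-0.01  0.    4.03]
[ 34.2 -29.9   0. ] [-0.01  0.    4.03]
[ 32.  -32.3   0. ] [-0.01  0.    4.03]
[ 29.6 -34.4   0. ] [-0.01  0.    4.03]
[ 27.1 -36.4   0. ] [-0.01  0.    4.03]
[ 24.5 -38.3   0. ] [-0.01  0.    4.03]
```

```bash
python3 -m inch '[[0.9,40,-22,0,0,0,4],[0.9,38,-25,0,0,0,4],[0.9,36,-27,0,0,0,4],[0.9,34,-30,0,0,0,4],[0.9,32,-32,0,0,0,4],[0.9,30,-34,0,0,0,4],[0.9,27,-36,0,0,0,4],[0.9,24,-38,0,0,0,4]]'; python3 go.py 453 -310 227 -12 3
```

```text
clock: 0.95
eef_pos: [458.4, -307.5, 225.0]
tcp_rot: [-3.141, 0.002, -0.235]
contact_force: [1.1, -0.2, 0.4]
opening: 0.9
t 0.95 p [ 458.4 -307.5  225. ] rpy [-1.7998e+02  1.1000e-01 -1.3450e+01] op 0.9 F [ 1.1 -0.2  0.4]
[-1.6  1.2 -0.7] [-0.01  0.04 -0.48]
[-1.6  1.2 -0.7] [-0.01  0.04 -0.48]
[-1.6  1.2 -0.7] [-0.01  0.04 -0.48]
```

Tracks well. Settle one row, then look with the wrist camera.

```bash
python3 -m inch '[[0.9,0,0,0,0,0,0],[0.9,0,0,0,0,0,0]]' >/dev/null
python3 - <<'E'
from h import *
s=r.sense(); im=viewer.grab_frame('wrist')[:,:,::-1].copy(); cv2.imwrite('pics/w1.png',im)
c=cam('wrist',s); np.savez('w1.npz',*c)
print(s['eef_pos'].round(1),s['qvel'].round(3), proj(c,[[453.5,-310,81],[453.5,-310,0]]).round(0))
E
```

```text
[ 461.7 -302.9  224.7] [ 0.042  0.003 -0.001  0.015 -0.002  0.04 ] [[259. 185.]
 [258. 169.]]
```

View pics/w1.png

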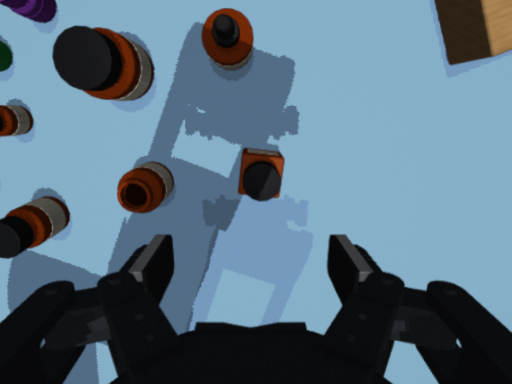

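Run:
```python
from h import *
im=cv2.imread('pics/w1.png'); z=np.load('w1.npz'); c=[z[k] for k in z.files]
a=cv2.resize(im[135:215,220:305],None,fx=7,fy=7,interpolation=cv2.INTER_CUBIC); cv2.imwrite('pics/w1c.png',np.clip(a*1.5,0,255).astype('uint8'))
I=im.astype(int); mx=I.max(2); blk=((mx<75)&(mx-I.min(2)<25)).astype('uint8')
m=np.zeros_like(blk); m[150:210,235:290]=blk[150:210,235:290]
m=cv2.morphologyEx(m,cv2.MORPH_OPEN,np.ones((7,7),'uint8'))
n,l,s,ce=cv2.connectedComponentsWithStats(m); i=1+np.argmax(s[1:,4]); print(s[i],ce[i],cast(c,ce[i],72).round(1))
am=((I[...,2]-I[...,0]>40)&(I[...,2]>70)); am[:140]=0;am[210:]=0;am[:,:230]=0;am[:,290:]=0
am=am.astype('uint8')|m
for v in range(150,198,4):
    xs=np.where(am[v])[0]; print(v,xs.min(),xs.max(),cast(c,[[xs.min(),v],[xs.max(),v]],49)[:,:2].round(1).tolist())
```

```text
[ 243  161   38   39 1185] [261.14177215 180.46751055] [[ 455.  -312.5   72. ]]Traceback (most recent call last):
  File "<stdin>", line 11, in <module>
    return umr_minimum(a, axis, None, out, keepdims, initial, where)
ValueError: zero-size array to reduction operation minimum which has no identity
```

View pics/w1c.png

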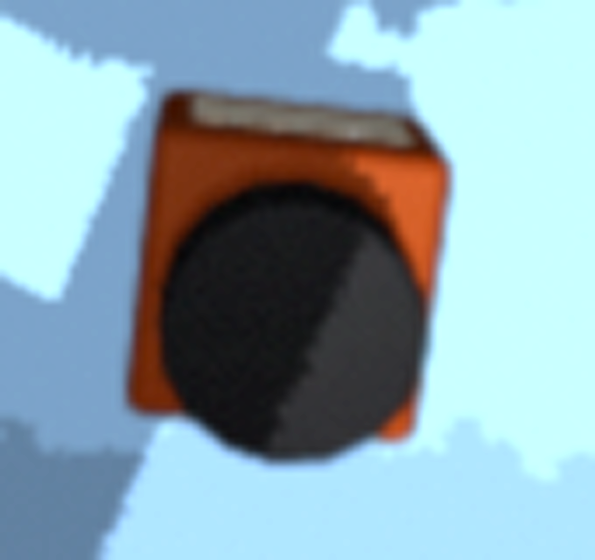

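The crop shows the shoulder square: corners at about crop (163,135), (447,168), (410,437), (130,408), with the cap centred at about image (261.5,181).

```bash
python3 - <<'E'
from h import *
z=np.load('w1.npz'); c=[z[k] for k in z.files]
q=np.array([(163,135),(447,168),(410,437),(130,408)])/7+[220,135]-.43
X=cast(c,q,50)[:,:2]; print(X.round(1),X.mean(0))
for i in range(4):
    e=X[(i+1)%4]-X[i]; print(np.linalg.norm(e).round(1),np.degrees(np.arctan2(e[1],e[0])).round(1))
E
python3 go.py 454 -311 110 -18 4
```

```text
[[ 483.3 -299.2]
 [ 468.2 -341.2]
 [ 426.5 -326.6]
 [ 441.6 -283.6]] [ 454.87885292 -312.68067821]
44.7 -109.8
44.2 160.7
45.6 70.7
44.6 -20.5
t 1.2 p [ 461.5 -303.2  224.7] rpy [-1.7989e+02  1.0000e-01 -1.3280e+01] op 0.895 F [0.3 0.4 0.6]
[-1.3  2.4 28.7] [-0.03  0.03  1.18]
[-1.3  2.4 28.7] [-0.03  0.03  1.18]
[-1.3  2.4 28.7] [-0.03  0.03  1.18]
[-1.2  2.4 28.7] [-0.03  0.03  1.18]
```

```bash
python3 -m inch '[[0.9,-3,3,30,0,0,1.5],[0.9,-1,3,30,0,0,1.5],[0.9,-1,2,29,0,0,1.5],[0.9,0,0,15,0,0,1.5]]'; python3 go.py 454 -311.5 77 -19.6 2
```

```text
clock: 1.6
eef_pos: [453.5, -315.1, 120.5]
tcp_rot: [3.141, -0.005, -0.342]
contact_force: [-0.2, 0.3, 1.0]
opening: 0.9
t 1.6 p [ 453.5 -315.1  120.5] rpy [179.95  -0.26 -19.6 ] op 0.9 F [-0.2  0.3  1. ]
[-0.5 -1.8 21.8] [ 0.03 -0.13 -0.  ]
[-0.4 -1.8 21.8] [ 0.03 -0.13 -0.  ]
```

```bash
python3 -m inch '[[0.9,0,-2,20,0,0,0],[0.9,0,-2,15,0,0,0],[0.9,0,0,5,0,0,0],[0.9,0,0,0,0,0,0]]'; python3 go.py 454 -311.5 77 -19.6 1
```

```text
clock: 2.0
eef_pos: [449.6, -315.2, 76.4]
tcp_rot: [3.141, 0.001, -0.348]
contact_force: [-0.1, -0.2, -0.2]
opening: 0.902
t 2.0 p [ 449.6 -315.2   76.4] rpy [ 1.7998e+02  3.0000e-02 -1.9970e+01] op 0.902 F [-0.1 -0.2 -0.2]
[ 2.8 -5.  -0.6] [ 0.02  0.03 -0.37]
```

```bash
python3 -m inch '[[0.9,3,-4,0,0,0,-0.4],[0.9,0,0,0,0,0,0]]'; python3 go.py 454 -311.5 77 -19.6 1
python3 - <<'E'
from h import *
s=r.sense(); im=viewer.grab_frame('wrist')[:,:,::-1].copy(); cv2.imwrite('pics/w2.png',im)
E
```

```text
clock: 2.2
eef_pos: [454.1, -313.7, 77.6]
tcp_rot: [3.141, -0.001, -0.342]
contact_force: [0.3, 0.5, 0.4]
opening: 0.901
t 2.2 p [ 454.1 -313.7   77.6] rpy [ 1.7995e+02 -5.0000e-02 -1.9610e+01] op 0.901 F [0.3 0.5 0.4]
[-0.8 -2.1  0.6] [ 0.05 -0.05 -0.01]
```

View pics/w2.png

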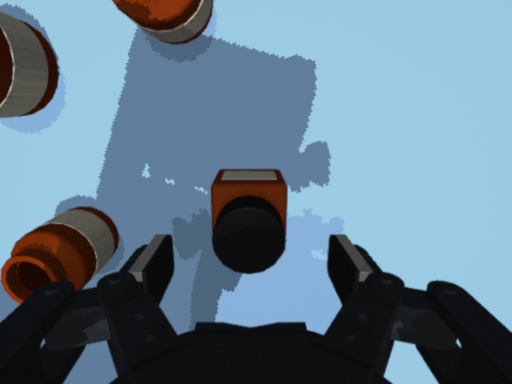

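The jar (249,205) sits squarely in line with the tool, and its cap is midway between the fingers at columns 160 and 340. Closing.

```bash
python3 -m inch '[[0.4,0,0,0,0,0,0],[0.4,0,0,0,0,0,0],[0.3,0,0,0,0,0,0],[0.3,0,0,0,0,0,0],[0.2,0,0,0,0,0,0]]' 50; python3 go.py 454 -311.5 227 -19.6 4
```

```text
clock: 2.75
eef_pos: [455.1, -314.2, 79.5]
tcp_rot: [3.14, -0.004, -0.341]
contact_force: [0.3, 0.2, -0.9]
opening: 0.2
t 2.75 p [ 455.1 -314.2   79.5] rpy [179.89  -0.23 -19.56] op 0.2 F [ 0.3  0.2 -0.9]
[ -0.3  -0.5 -36.9] [ 0.03 -0.06  0.01]
[ -0.4  -0.5 -36.9] [ 0.03 -0.06  0.01]
[ -0.4  -0.5 -36.9] [ 0.03 -0.06  0.01]
[ -0.5  -0.5 -36.9] [ 0.03 -0.06  0.01]
```

Opening 0.2 is too small for a 40 mm cap, so I'm looking before moving.

Run:
```python
from h import *
im=viewer.grab_frame('wrist')[:,:,::-1].copy(); cv2.imwrite('pics/w3.png',im)
im=viewer.grab_frame('scene')[:,:,::-1].copy(); cv2.imwrite('pics/s3.png',cv2.resize(im[180:330,60:260],None,fx=4,fy=4))
```

```text
(no output)
```

View pics/w3.png

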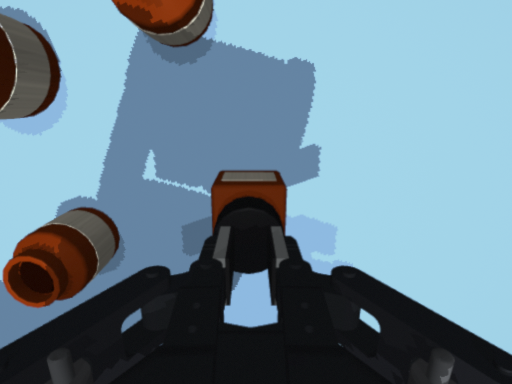

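View pics/s3.png

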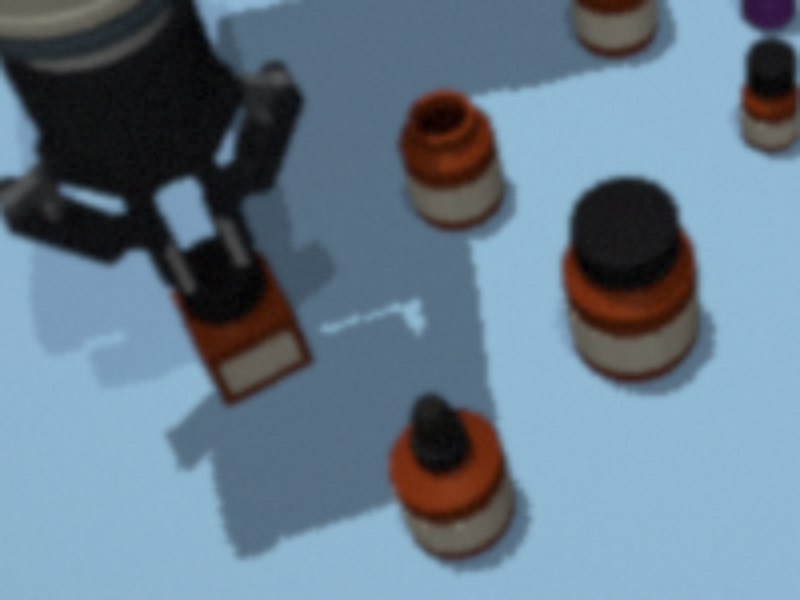

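Run:
```python
from h import *
im=cv2.imread('pics/w3.png'); a=cv2.resize(im[165:335,170:330],None,fx=4,fy=3.5,interpolation=cv2.INTER_CUBIC)
cv2.imwrite('pics/w3c.png',np.clip(a.astype(float)*2.5,0,255).astype('uint8'))
im=cv2.imread('pics/s3.png'); 
cv2.imwrite('pics/s3c.png',np.clip(cv2.resize(im[130:430,100:400],None,fx=2,fy=2).astype(float)*2.5,0,255).astype('uint8'))
```

```text
(no output)
```

View pics/w3c.png

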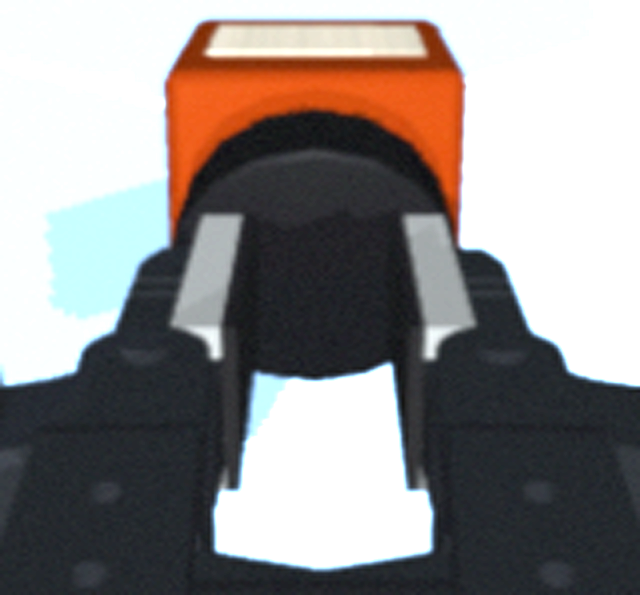

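View pics/s3c.png

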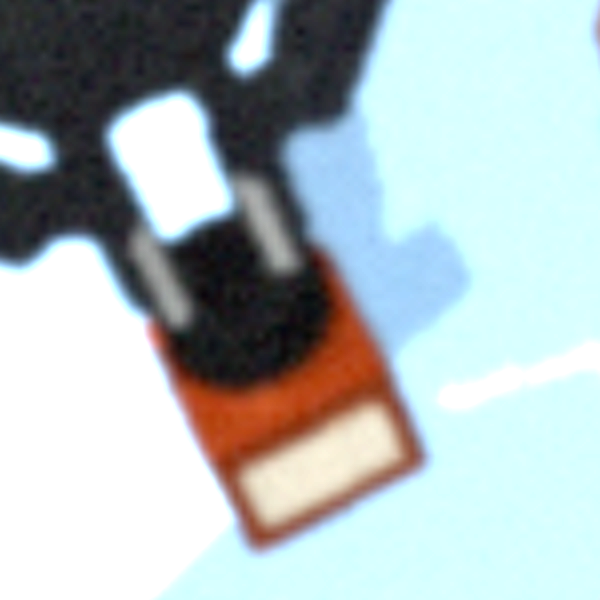

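Run:
```python
from h import *
c=cam('scene'); s=r.sense(); p=s['eef_pos']; print(p.round(1), s['opening'])
for z in (50,60,70,80,90,100,110): print(z, cast(c,[[114.2,249.5]],z)[0].round(1), proj(c,[454,-313,z])[0].round(1))
# cap outline check in scene
print(proj(c,[[454,-312,81],[454,-312,0]]).round(1))
for x in (0,11): print('predicted tip px', proj(c,[p+R.from_euler('xyz',s['tcp_rot']).apply([x,y,22]) for y in (-9,9)]).round(1).tolist())
```

```text
[ 455.  -314.2   79.4] 0.1992320513478097
50 [ 440.3 -309.9   50. ] [117.5 254. ]
60 [ 447.7 -312.7   60. ] [116.2 251.2]
70 [ 455.1 -315.5   70. ] [114.8 248.3]
80 [ 462.5 -318.2   80. ] [113.4 245.4]
90 [ 469.9 -321.    90. ] [112.  242.5]
100 [ 477.3 -323.8  100. ] [110.6 239.4]
110 [ 484.7 -326.6  110. ] [109.1 236.3]
[[113.7 244.8]
 [124.2 266.8]]
predicted tip px [[120.8, 250.5], [111.9, 254.9]]
predicted tip px [[122.9, 254.4], [113.9, 258.9]]
```

The wrist view (pad tips at row 226, gap 40 px) and the scene view (tips at about (114,249), which works out to z≈82) agree. The real fingertips are about 25 mm higher than the nominal 22 mm ahead of the TCP, so the jaws closed just above the cap. I'll open, go lower and check again.

```bash
python3 -m inch '[[0.9,0,0,-8,0,0,0],[0.9,0,0,0,0,0,0],[0.9,0,0,0,0,0,0],[0.9,0,0,0,0,0,0],[0.9,0,0,12,0,0,0],[0.9,0,-1,10,0,0,0],[0.9,0,0,6,0,0,0],[0.9,0,0,0,0,0,0]]'; python3 go.py 454 -312 58 -19.6 1
python3 - <<'E'
from h import *
im=viewer.grab_frame('wrist')[:,:,::-1].copy(); cv2.imwrite('pics/w4.png',im)
im=viewer.grab_frame('scene')[:,:,::-1].copy(); cv2.imwrite('pics/s4.png',cv2.resize(np.clip(im[200:290,60:180].astype(float)*2,0,255).astype('uint8'),None,fx=6,fy=6))
E
```

```text
clock: 3.65
eef_pos: [455.0, -313.0, 57.1]
tcp_rot: [3.14, -0.003, -0.341]
contact_force: [-0.7, -0.1, -0.4]
opening: 0.9
t 3.65 p [ 455.  -313.    57.1] rpy [ 1.7991e+02 -1.7000e-01 -1.9560e+01] op 0.9 F [-0.7 -0.1 -0.4]
[-1.3 -0.6 -0.9] [ 0.09 -0.17  0.04]
```

View pics/w4.png

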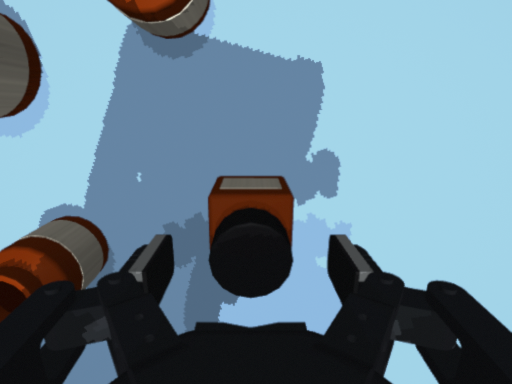

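View pics/s4.png

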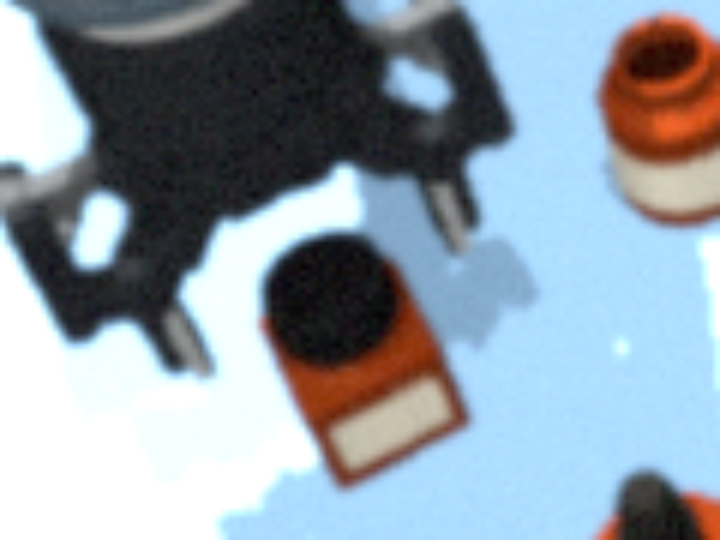

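Cap width is 82 px, so the cap top is now about level with the open tips, and closing swings them about 10 mm forward. Going 10 mm lower, then closing.

```bash
python3 -m inch '[[0.9,0,0,7,0,0,0],[0.9,0,0,3,0,0,0],[0.6,0,0,0,0,0,0],[0.4,0,0,0,0,0,0],[0.3,0,0,0,0,0,0],[0.3,0,0,0,0,0,0],[0.2,0,0,0,0,0,0]]' 50
python3 - <<'E'
from h import *
im=viewer.grab_frame('wrist')[:,:,::-1].copy(); cv2.imwrite('pics/w5.png',im)
im=viewer.grab_frame('scene')[:,:,::-1].copy(); cv2.imwrite('pics/s5.png',cv2.resize(np.clip(im[200:290,60:180].astype(float)*2,0,255).astype('uint8'),None,fx=6,fy=6))
E
```

```text
clock: 4.45
eef_pos: [456.0, -313.6, 48.0]
tcp_rot: [3.139, -0.005, -0.342]
contact_force: [0.5, 1.0, -1.7]
opening: 0.453
```

View pics/w5.png

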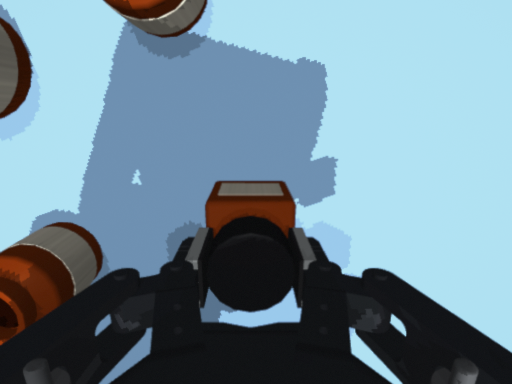

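View pics/s5.png

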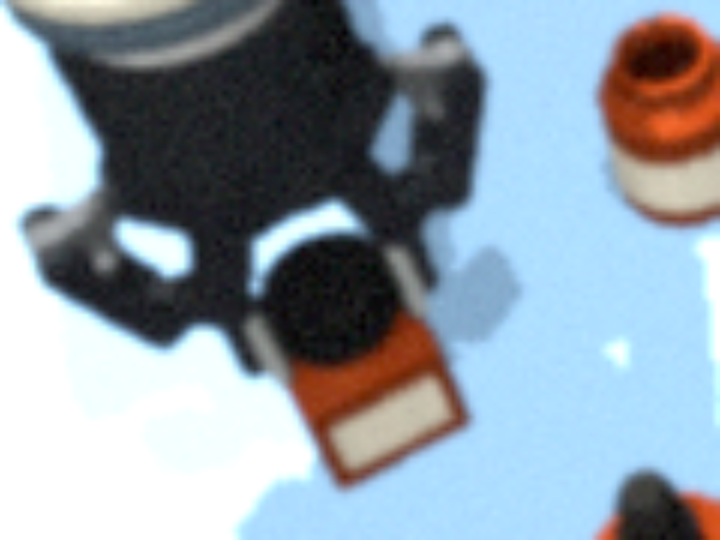

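Opening 0.453 (≈39 mm) means the 40 mm cap is gripped. Lifting.

```bash
python3 -m inch '[[0.2,0,0,-5,0,0,0],[0.2,0,0,-15,0,0,0],[0.2,0,0,-25,0,0,0],[0.2,0,0,-35,0,0,0],[0.2,0,0,-35,0,0,0],[0.2,0,0,-15,0,0,0]]' 50;  python3 go.py 455 303.5 172 -7.6 16
```

```text
clock: 5.15
eef_pos: [453.1, -311.6, 180.5]
tcp_rot: [3.141, 0.002, -0.342]
contact_force: [-0.7, -0.5, -1.9]
opening: 0.452
t 5.15 p [ 453.1 -311.6  180.5] rpy [ 1.7999e+02  1.3000e-01 -1.9570e+01] op 0.452 F [-0.7 -0.5 -1.9]
[-12.8 -36.3   0.6] [-0.    0.01 -0.75]
[-12.3 -36.4   0.6] [-0.    0.01 -0.75]
[-11.8 -36.6   0.6] [-0.    0.01 -0.75]
[-11.3 -36.7   0.5] [-0.    0.01 -0.75]
[-10.9 -36.9   0.5] [-0.    0.01 -0.75]
[-10.4 -37.    0.5] [-0.    0.01 -0.75]
[ -9.9 -37.1   0.5] [-0.    0.01 -0.75]
[ -9.4 -37.3   0.5] [-0.    0.01 -0.75]
[ -8.9 -37.4   0.5] [-0.    0.01 -0.75]
[ -8.4 -37.5   0.5] [-0.    0.01 -0.75]
[ -7.9 -37.6   0.5] [-0.    0.01 -0.75]
[ -7.4 -37.7   0.5] [-0.    0.01 -0.75]
[ -7.  -37.8   0.5] [-0.    0.01 -0.75]
[ -6.5 -37.9   0.5] [-0.    0.01 -0.75]
[ -6.  -38.    0.5] [-0.    0.01 -0.75]
[ -5.5 -38.1   0.5] [-0.    0.01 -0.75]
```

```bash
python3 -m inch '[[0.2,-4,-12,0,0,0,-0.7],[0.2,-8,-25,0,0,0,-0.7],[0.2,-12,-36,0,0,0,-0.7],[0.2,-11,-37,0,0,0,-0.7],[0.2,-11,-37,0,0,0,-0.7],[0.2,-10,-37,0,0,0,-0.7],[0.2,-10,-37,0,0,0,-0.8],[0.2,-9,-37,0,0,0,-0.8]]'; python3 -m inch '[[0.2,-9,-37,0,0,0,-0.8],[0.2,-8,-37,0,0,0,-0.8],[0.2,-8,-37,0,0,0,-0.8],[0.2,-7,-37,0,0,0,-0.8],[0.2,-7,-37,0,0,0,-0.8],[0.2,-6,-37,0,0,0,-0.8],[0.2,-6,-38,0,0,0,-0.8],[0.2,-5,-30,0,0,0,-0.8]]'; python3 go.py 455 303.5 172 -7.6 2
```

```text
clock: 5.95
eef_pos: [451.3, -32.9, 177.4]
tcp_rot: [3.14, 0.003, -0.24]
contact_force: [0.4, 0.8, -2.4]
opening: 0.452
clock: 6.75
eef_pos: [437.4, 278.2, 169.1]
tcp_rot: [3.137, 0.014, -0.116]
contact_force: [0.3, -0.1, -1.9]
opening: 0.455
t 6.75 p [437.4 278.2 169.1] rpy [179.75   0.81  -6.67] op 0.455 F [ 0.3 -0.1 -1.9]
[  7.3 -13.6  -1.6] [0.13 0.4  0.46]
[  7.2 -13.6  -1.5] [0.13 0.4  0.46]
```

```bash
python3 -m inch '[[0.2,8,-10,0,0.1,0.4,0.4],[0.2,6,-6,0,0.1,0.4,0.4],[0.2,0,0,0,0,0,0]]'; python3 go.py 455 303.5 110 -7.6 2;  python3 - <<'E'
from h import *
s=r.sense();im=viewer.grab_frame('wrist')[:,:,::-1].copy(); cv2.imwrite('pics/w6.png',im); np.savez('w6.npz',*cam('wrist',s))
im=viewer.grab_frame('top')[:,:,::-1].copy(); cv2.imwrite('pics/t6.png',im)
E
```

```text
clock: 7.05
eef_pos: [450.4, 296.1, 166.1]
tcp_rot: [3.139, 0.003, -0.125]
contact_force: [0.6, -0.5, -1.6]
opening: 0.456
t 7.05 p [450.4 296.1 166.1] rpy [ 1.7985e+02  1.4000e-01 -7.1700e+00] op 0.456 F [ 0.6 -0.5 -1.6]
[ 1.9 -4.  28. ] [0.07 0.07 0.22]
[ 1.8 -4.  28. ] [0.07 0.07 0.22]
```

View pics/w6.png

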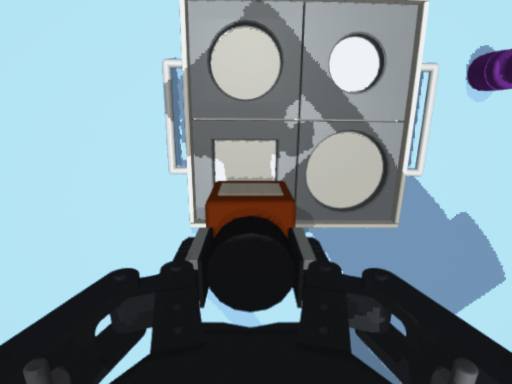

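Run:
```python
from h import *
im=cv2.imread('pics/w6.png'); z=np.load('w6.npz'); K,d,P=[z[k] for k in z.files]
px=np.array([(355,63),(245.5,61.5),(345,169)],float)
T=np.array([(544,185.5),(558,289),(441,199)])
for dz in (0,10,20,30):
    Q=P.copy(); Q[2,3]+=dz; X=cast((K,d,Q),px,9)[:,:2]
    print(dz,X.round(1).tolist(),[np.linalg.norm(X[a]-X[b]).round(1) for a,b in ((0,1),(0,2),(1,2))],(X-T).mean(0).round(1))
X=cast((K,d,P),[[187,2],[191,224],[400,226],[303,120]],30); print(X.round(1))
```

```text
0 [[548.0, 182.1], [561.8, 286.6], [445.0, 196.5]] [np.float64(105.4), np.float64(104.0), np.float64(147.5)] [ 3.9 -2.7]
10 [[549.0, 178.6], [563.2, 286.6], [442.6, 193.5]] [np.float64(108.9), np.float64(107.5), np.float64(152.4)] [ 3.9 -4.9]
20 [[550.0, 175.1], [564.7, 286.5], [440.1, 190.4]] [np.float64(112.4), np.float64(110.9), np.float64(157.3)] [ 3.9 -7.1]
30 [[551.0, 171.6], [566.1, 286.5], [437.7, 187.4]] [np.float64(115.8), np.float64(114.3), np.float64(162.1)] [ 3.9 -9.3]
[[612.8 330.2  30. ]
 [412.2 362.1  30. ]
 [382.5 147.6  30. ]
 [501.5 240.1  30. ]]
```

The wrist view gives 104–105 mm between seats at the reported height, so the pose and the camera agree and it's the fingers that are short. The two views put the square seat at about (457,302). Lowering toward it.

```bash
python3 -m inch '[[0.2,2,-3,15,0,0,0.2],[0.2,2,-3,25,0,0,0.2],[0.2,2,-1,25,0,0,0],[0.2,1,0,12,0,0,0],[0.2,0,0,0,0,0,0]]'; python3 go.py 457.5 302 75 -7.6 1
```

```text
clock: 7.65
eef_pos: [458.1, 296.8, 84.5]
tcp_rot: [3.138, 0.003, -0.139]
contact_force: [0.5, -0.4, -2.7]
opening: 0.45
t 7.65 p [458.1 296.8  84.5] rpy [179.79   0.2   -7.97] op 0.45 F [ 0.5 -0.4 -2.7]
[-1.3 -5.1  9.5] [ 0.21  0.2  -0.37]
```

```bash
python3 -m inch '[[0.2,-1,-5,6,0.2,0.2,-0.3],[0.2,0,0,0,0,0,0]]'; python3 go.py 457.5 302 75 -7.6 1
python3 - <<'E'
from h import *
im=viewer.grab_frame('scene')[:,:,::-1].copy(); cv2.imwrite('pics/s7.png',cv2.resize(np.clip(im[70:190,220:350].astype(float)*1.3,0,255).astype('uint8'),None,fx=5,fy=5))
E
```

```text
clock: 7.85
eef_pos: [458.0, 301.6, 78.4]
tcp_rot: [-3.141, -0.0, -0.135]
contact_force: [0.1, 0.1, -2.5]
opening: 0.452
t 7.85 p [458.  301.6  78.4] rpy [-1.7999e+02 -1.0000e-02 -7.7300e+00] op 0.452 F [ 0.1  0.1 -2.5]
[-0.6 -0.3  3.4] [-0.01 -0.01 -0.13]
```

View pics/s7.png

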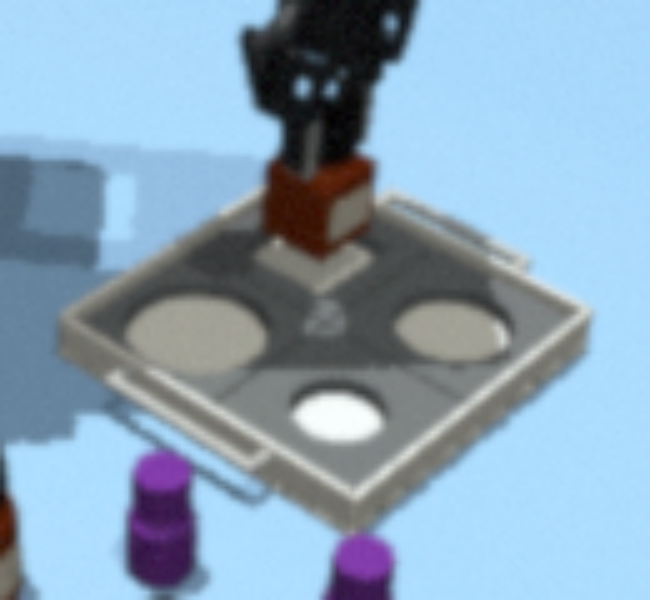

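The scene view shows the jar squarely over the square recess. Lowering the last 20 mm slowly.

```bash
python3 -m inch '[[0.2,0,0,8,0,0,0],[0.2,0,0,6,0,0,0],[0.2,0,0,3,0,0,0],[0.2,0,0,1,0,0,0],[0.2,0,0,0,0,0,0]]'; python3 go.py 457.5 302 57 -7.6 1
```

```text
clock: 8.4
eef_pos: [459.4, 302.6, 61.3]
tcp_rot: [-3.139, -0.003, -0.134]
contact_force: [0.3, 0.0, -1.4]
opening: 0.453
t 8.4 p [459.4 302.6  61.3] rpy [-179.85   -0.2    -7.7 ] op 0.453 F [ 0.3  0.  -1.4]
[-1.8  0.9  4.3] [-0.15 -0.2  -0.1 ]
```

```bash
python3 -m inch '[[0.2,-1,0,2,0,0,0],[0.2,0,0,1,0,0,0],[0.2,0,0,0,0,0,0]]'; python3 -m inch '[[0.2,0,0,1,0,0,0],[0.2,0,0,0,0,0,0]]'
```

```text
clock: 8.7
eef_pos: [458.5, 302.9, 58.3]
tcp_rot: [-3.139, -0.004, -0.134]
contact_force: [0.8, 0.3, -2.2]
opening: 0.455
clock: 8.9
eef_pos: [458.5, 302.9, 57.4]
tcp_rot: [-3.139, -0.004, -0.134]
contact_force: [0.2, 0.3, -1.1]
opening: 0.45
```

```bash
python3 -m inch '[[0.2,0,0,1,0,0,0],[0.2,0,0,0,0,0,0]]'; python3 -m inch '[[0.2,0,0,1,0,0,0],[0.2,0,0,0,0,0,0]]'
```

```text
clock: 9.1
eef_pos: [458.9, 303.3, 57.1]
tcp_rot: [-3.138, -0.005, -0.134]
contact_force: [-0.0, 0.1, -2.0]
opening: 0.453
clock: 9.3
eef_pos: [459.3, 303.6, 57.1]
tcp_rot: [-3.137, -0.005, -0.134]
contact_force: [0.8, 0.3, -1.3]
opening: 0.453
```

```bash
python3 -m inch '[[0.2,-0.5,0,2,0,0,0],[0.2,0,0,0,0,0,0],[0.2,0,0,0,0,0,0]]'
python3 - <<'E'
from h import *
im=viewer.grab_frame('scene')[:,:,::-1].copy(); cv2.imwrite('pics/s8.png',cv2.resize(np.clip(im[70:190,220:350].astype(float)*1.3,0,255).astype('uint8'),None,fx=5,fy=5))
E
```

```text
clock: 9.6
eef_pos: [460.1, 304.3, 57.3]
tcp_rot: [-3.136, -0.008, -0.134]
contact_force: [-0.0, -0.7, -2.7]
opening: 0.457
```

View pics/s8.png

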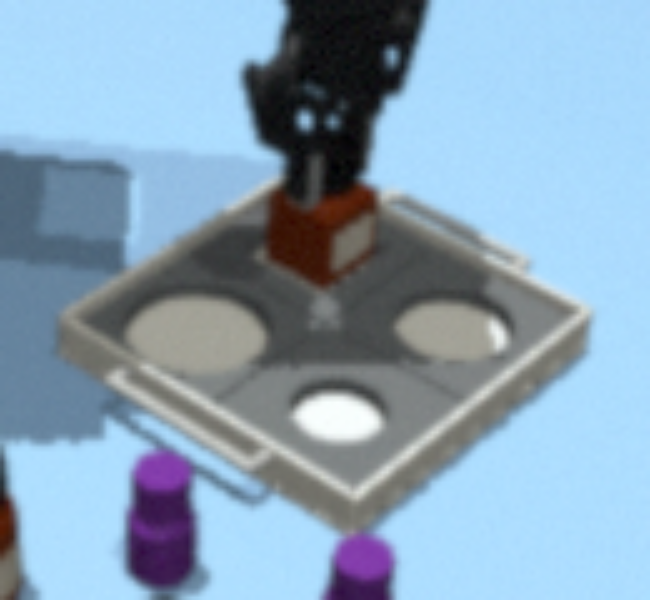

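```bash
python3 go.py 458.5 302.5 54 -7.6 1; python3 -m inch '[[0.2,-1,0,3,-0.3,-0.3,0]]'; python3 go.py 458.5 302.5 54 -7.6 1;python3 -c "
from rig import r; s=r.sense(); print(s['joint_efforts'].round(2), s['wrist_torque'].round(2))"
```

```text
t 9.65 p [460.  304.3  57.2] rpy [-179.67   -0.42   -7.69] op 0.457 F [ 0.1 -0.  -2.7]
[-1.3  2.   3.2] [-0.33 -0.42 -0.09]
clock: 9.75
eef_pos: [460.4, 305.2, 56.2]
tcp_rot: [-3.139, -0.004, -0.134]
contact_force: [-9.6, -11.7, 63.4]
opening: 0.448
t 9.75 p [460.4 305.2  56.2] rpy [-179.87   -0.26   -7.67] op 0.448 F [ -9.6 -11.7  63.4]
[-1.6  3.   2.2] [-0.13 -0.26 -0.07]
[  1.66 -28.92 -14.75   0.84  -4.13   0.15] [-1.6   1.39  0.1 ]
```

It's on the recess floor: 63 N at the end of that 3 mm push, which was harder than I wanted. I'll relieve it at once, then release.

```bash
python3 -m inch '[[0.2,0,0,-1,0,0,0]]'; python3 -m inch '[[0.2,0,0,0,0,0,0]]'
```

```text
clock: 9.85
eef_pos: [461.0, 305.6, 57.9]
tcp_rot: [-3.139, -0.005, -0.134]
contact_force: [-0.6, -0.3, -2.3]
opening: 0.456
clock: 9.95
eef_pos: [461.2, 305.7, 58.0]
tcp_rot: [-3.138, -0.006, -0.134]
contact_force: [0.3, 0.7, -2.6]
opening: 0.452
```

```bash
python3 -m inch '[[0.2,-2,3,0,-0.1,-0.3,0],[0.2,0,0,0,0,0,0]]'; python3 -m inch '[[0.2,0,0,0.8,0,0,0]]'; python3 go.py 458.5 302.5 57.2 -7.6 1
```

```text
clock: 10.15
eef_pos: [458.0, 302.5, 57.0]
tcp_rot: [-3.141, 0.001, -0.134]
contact_force: [0.2, -0.5, -1.9]
opening: 0.454
clock: 10.25
eef_pos: [457.9, 302.4, 56.5]
tcp_rot: [-3.141, 0.002, -0.134]
contact_force: [-5.1, -1.4, 21.0]
opening: 0.452
t 10.25 p [457.9 302.4  56.5] rpy [-1.7998e+02  9.0000e-02 -7.6800e+00] op 0.452 F [-5.1 -1.4 21. ]
[ 0.6 -0.1 -0.7] [-0.02  0.09 -0.08]
```

On the floor, well centred. Opening part way, then going up.

```bash
python3 -m inch '[[0.5,0,0,-0.3,0,0,0],[0.6,0,0,0,0,0,0],[0.75,0,0,0,0,0,0],[0.75,0,0,0,0,0,0],[0.8,0,0,-15,0,0,0],[0.8,0,0,-35,0,0,0],[0.8,0,0,-40,0,0,0],[0.8,0,0,-30,0,0,0]]'
python3 - <<'E'
from h import *
im=viewer.grab_frame('scene')[:,:,::-1].copy(); cv2.imwrite('pics/s9.png',cv2.resize(np.clip(im[50:290,90:410].astype(float)*1.3,0,255).astype('uint8'),None,fx=2.4,fy=2.4))
E
python3 go.py 457 -21 190 -7.6 8
```

```text
clock: 11.05
eef_pos: [455.1, 300.4, 174.9]
tcp_rot: [3.135, 0.01, -0.134]
contact_force: [0.8, -0.2, -0.5]
opening: 0.799
t 11.1 p [457.2 301.7 179.4] rpy [179.84   0.31  -7.69] op 0.797 F [1.6 0.6 3.7]
[ 5.4 40.  -1.2] [ 0.02  0.04 -0.01]
[ 5.4 40.  -1.2] [ 0.02  0.04 -0.01]
[ 5.4 40.  -1.3] [ 0.02  0.04 -0.01]
[ 5.3 40.  -1.3] [ 0.02  0.04 -0.01]
[ 5.3 40.  -1.3] [ 0.02  0.04 -0.01]
[ 5.3 40.  -1.3] [ 0.02  0.04 -0.01]
[ 5.3 40.  -1.3] [ 0.02  0.04 -0.01]
[ 5.3 40.  -1.3] [ 0.02  0.04 -0.01]
```

View pics/s9.png

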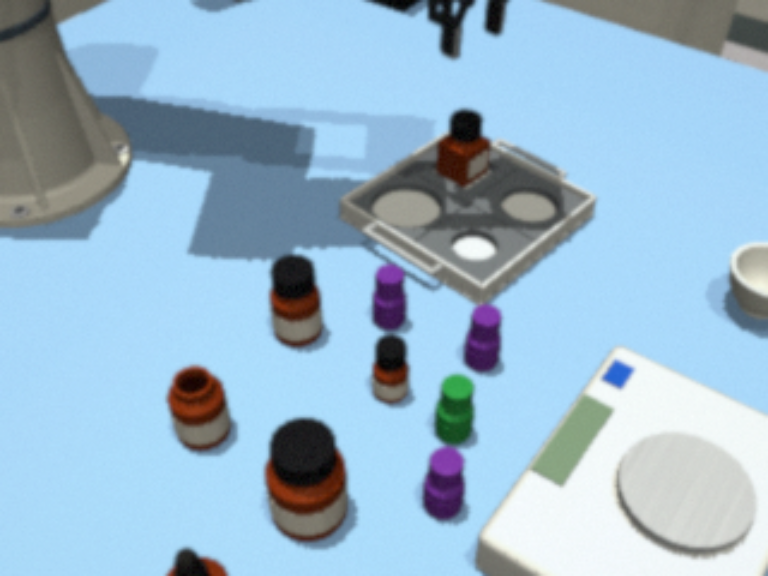

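The square jar is seated upright in the square recess. On to the medium jar.

```bash
python3 -m inch '[[0.9,5,30,0,0,0,0],[0.9,5,42,0,0,0,0],[0.9,5,42,0,0,0,0],[0.9,5,42,0,0,0,0],[0.9,5,42,0,0,0,0],[0.9,5,40,0,0,0,0],[0.9,5,40,0,0,0,0],[0.9,5,20,0,0,0,0]]'; python3 go.py 458 -21 130 -7.6 2
```

```text
clock: 11.9
eef_pos: [459.1, -5.0, 181.3]
tcp_rot: [-3.139, -0.003, -0.127]
contact_force: [0.0, 0.2, -0.6]
opening: 0.901
t 11.9 p [459.1  -5.  181.3] rpy [-1.7984e+02 -1.7000e-01 -7.3000e+00] op 0.901 F [ 0.   0.2 -0.6]
[ 0.4  8.  25.7] [-0.08 -0.09  0.15]
[ 0.5  8.  25.7] [-0.08 -0.09  0.15]
```

```bash
python3 -m inch '[[0.9,0,5,25,0,0,0],[0.9,0,4,25,0,0,0],[0.9,0,0,0,0,0,0]]'
python3 - <<'E'
from h import *
s=r.sense();im=viewer.grab_frame('wrist')[:,:,::-1].copy(); cv2.imwrite('pics/w10.png',im); c=cam('wrist',s)
I=im.astype(int); mx=I.max(2); m=((mx<75)&(mx-I.min(2)<25)).astype('uint8'); m[:120]=0; m[300:]=0; m[:,:195]=0;m[:,305:]=0
m=cv2.morphologyEx(m,cv2.MORPH_OPEN,np.ones((7,7),'uint8'))
n,l,st,ce=cv2.connectedComponentsWithStats(m); i=1+np.argmax(st[1:,4]); print(s['eef_pos'].round(1),st[i],ce[i],cast(c,ce[i],79).round(1))
E
python3 go.py 458 -21 54 -7.6 2
```

```text
clock: 12.2
eef_pos: [459.1, -17.9, 130.7]
tcp_rot: [-3.139, -0.006, -0.133]
contact_force: [-1.3, 0.5, -0.2]
opening: 0.9
[459.1 -17.9 130.7] [ 228  177   62   65 3195] [258.02410016 209.38435055] [[458.  -22.9  79. ]]
t 12.25 p [459.9 -17.6 132. ] rpy [-179.84   -0.45   -7.59] op 0.901 F [-0.3  0.2  0.5]
[-1.   1.9 39. ] [-0.08 -0.23  0.01]
[-0.9  1.9 39. ] [-0.08 -0.23  0.01]
```

View pics/w10.png

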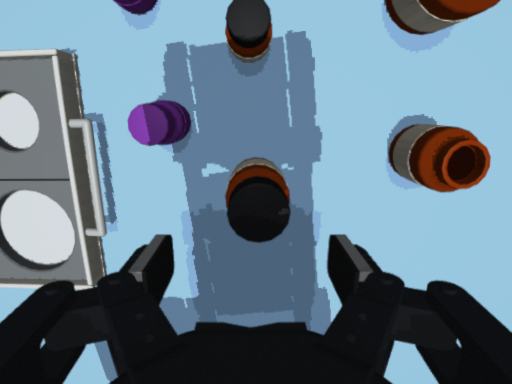

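The medium cap is at (258,209), which is (458,-22.9) against (457,-20.4) from the top view. They agree. Descending.

```bash
python3 -m inch '[[0.9,-1,3,30,0,-0.4,0],[0.9,0,1,30,0,0,0],[0.9,0,0,13,0,0,0],[0.9,0,0,0,0,0,0]]'; python3 go.py 458 -22 54 -7.6 1
```

```text
clock: 12.65
eef_pos: [463.2, -20.1, 61.6]
tcp_rot: [-3.138, -0.008, -0.131]
contact_force: [0.2, -0.2, 0.4]
opening: 0.901
t 12.65 p [463.2 -20.1  61.6] rpy [-179.79   -0.47   -7.51] op 0.901 F [ 0.2 -0.2  0.4]
[-5.   2.6  7.5] [-0.21 -0.47  0.1 ]
```

```bash
python3 -m inch '[[0.9,-5,2,7,-0.2,-0.5,0],[0.9,0,0,0,0,0,0]]'; python3 go.py 458 -22 54 -7.6 1
```

```text
clock: 12.85
eef_pos: [459.0, -20.9, 56.0]
tcp_rot: [-3.141, -0.001, -0.13]
contact_force: [0.7, 0.1, 0.1]
opening: 0.906
t 12.85 p [459.  -20.9  56. ] rpy [-1.7999e+02 -5.0000e-02 -7.4500e+00] op 0.906 F [0.7 0.1 0.1]
[-0.9  1.2  2. ] [-0.01 -0.05  0.15]
```

```bash
python3 -m inch '[[0.7,-1,1,2,0,0,0],[0.6,0,0,0,0,0,0],[0.4,0,0,0,0,0,0],[0.3,0,0,0,0,0,0],[0.3,0,0,0,0,0,0],[0.3,0,0,0,0,0,0]]' 50; python3 -m inch '[[0.2,0,0,0,0,0,0]]'
```

```text
clock: 13.45
eef_pos: [459.4, -21.8, 56.3]
tcp_rot: [-3.141, -0.005, -0.13]
contact_force: [-0.0, 0.8, -2.0]
opening: 0.496
clock: 13.55
eef_pos: [459.2, -21.8, 56.2]
tcp_rot: [-3.141, -0.004, -0.13]
contact_force: [-1.2, -0.4, -2.6]
opening: 0.5
```

Gripped at 0.50 (≈43 mm). Lifting and carrying to the medium seat at about (560,288).

```bash
python3 -m inch '[[0.2,0,0,-5,0,0,0],[0.2,0,0,-15,0,0,0],[0.2,0,0,-25,0,0,0],[0.2,0,0,-30,0,0,0],[0.2,0,0,-15,0,0,0]]'; python3 go.py 560 288 155 -7.6 8
```

```text
clock: 14.05
eef_pos: [456.2, -21.6, 147.5]
tcp_rot: [3.141, 0.003, -0.13]
contact_force: [0.8, 0.3, -2.6]
opening: 0.504
t 14.05 p [456.2 -21.6 147.5] rpy [ 1.7999e+02  1.6000e-01 -7.4400e+00] op 0.504 F [ 0.8  0.3 -2.6]
[  7.8 -40.1  -1. ] [0.   0.02 0.02]
[  7.8 -40.1  -1. ] [0.   0.02 0.02]
[  7.8 -40.1  -1. ] [0.   0.02 0.02]
[  7.8 -40.1  -1. ] [0.   0.02 0.02]
[  7.8 -40.1  -1. ] [0.   0.02 0.02]
[  7.8 -40.1  -0.9] [0.   0.02 0.02]
[  7.8 -40.1  -0.9] [0.   0.02 0.02]
[  7.8 -40.1  -0.9] [0.   0.02 0.02]
```

```bash
python3 -m inch '[[0.2,3,-15,-3,0,0,0],[0.2,6,-30,-2,0,0,0],[0.2,9,-40,-2,0,0,0],[0.2,9,-40,-2,0,0,0],[0.2,9,-40,-2,0,0,0],[0.2,9,-40,-2,0,0,0],[0.2,9,-40,-2,0,0,0],[0.2,7,-30,0,0,0,0]]';python3 go.py 560 288 155 -7.6 3
```

```text
clock: 14.85
eef_pos: [555.5, 249.6, 168.9]
tcp_rot: [3.141, -0.003, -0.136]
contact_force: [0.2, 0.1, -1.9]
opening: 0.501
t 14.85 p [555.5 249.6 168.9] rpy [ 1.7999e+02 -1.6000e-01 -7.7800e+00] op 0.501 F [ 0.2  0.1 -1.9]
[ -0.3 -12.9   4.6] [ 0.   -0.05 -0.06]
[ -0.2 -12.9   4.6] [ 0.   -0.05 -0.06]
[ -0.2 -12.9   4.6] [ 0.   -0.05 -0.06]
```

```bash
python3 -m inch '[[0.2,0,-16,10,0,0,0],[0.2,0,-10,20,0,0,0],[0.2,0,-4,25,0,0,0],[0.2,0,0,15,0,0,0],[0.2,0,0,0,0,0,0]]';python3 go.py 560 288 80 -7.6 1
```

```text
clock: 15.35
eef_pos: [558.9, 283.2, 95.1]
tcp_rot: [3.141, -0.002, -0.132]
contact_force: [1.0, -0.5, -2.5]
opening: 0.499
t 15.35 p [558.9 283.2  95.1] rpy [ 1.7995e+02 -1.1000e-01 -7.5500e+00] op 0.499 F [ 1.  -0.5 -2.5]
[ 0.4 -4.9 15.1] [ 0.05 -0.11  0.05]
```

```bash
python3 -m inch '[[0.2,1,-5,8,0,0,0],[0.2,0,0,3,0,0,0],[0.2,0,0,0,0,0,0]]';python3 go.py 560 288 66 -7.6 1
python3 - <<'E'
from h import *
im=viewer.grab_frame('scene')[:,:,::-1].copy(); cv2.imwrite('pics/s11.png',cv2.resize(np.clip(im[70:190,220:350].astype(float)*1.3,0,255).astype('uint8'),None,fx=5,fy=5))
im=viewer.grab_frame('wrist')[:,:,::-1].copy(); cv2.imwrite('pics/w11.png',im)
E
```

```text
clock: 15.65
eef_pos: [561.0, 287.0, 84.3]
tcp_rot: [3.141, -0.002, -0.133]
contact_force: [-0.4, -0.2, -1.5]
opening: 0.497
t 15.65 p [561.  287.   84.3] rpy [ 1.7995e+02 -1.2000e-01 -7.6300e+00] op 0.497 F [-0.4 -0.2 -1.5]
[-1.1 -0.9 18.3] [ 0.05 -0.12 -0.03]
```

View pics/s11.png

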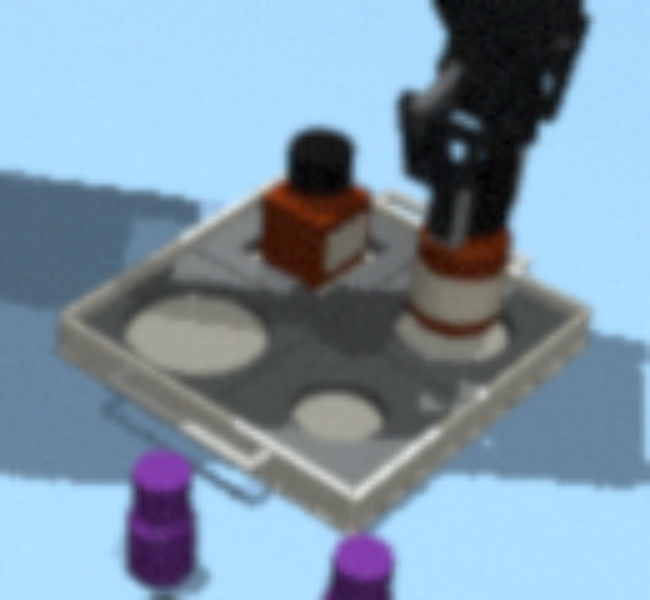

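View pics/w11.png

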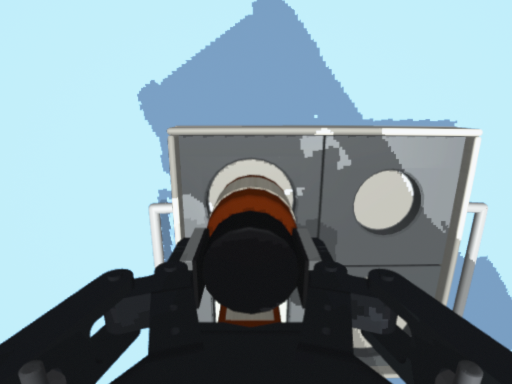

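The jar is centred over the medium recess in both views. Lowering.

```bash
python3 -m inch '[[0.2,-1,0,7,0,0,0],[0.2,0,0,5,0,0,0],[0.2,0,0,3,0,0,0],[0.2,0,0,0,0,0,0]]';python3 go.py 560 288 65.2 -7.6 1
```

```text
clock: 16.15
eef_pos: [560.9, 287.4, 69.9]
tcp_rot: [-3.141, -0.005, -0.134]
contact_force: [0.0, -1.0, -1.9]
opening: 0.5
t 16.15 p [560.9 287.4  69.9] rpy [-179.96   -0.26   -7.66] op 0.5 F [ 0.  -1.  -1.9]
[-1.  -0.5  4.7] [-0.04 -0.26 -0.06]
```

```bash
python3 -m inch '[[0.2,-1,0,3,0,-0.2,0],[0.2,0,0,0.5,0,0,0]]';python3 -m inch '[[0.2,0,0,0.7,0,0,0]]';python3 -m inch '[[0.2,0,0,0.7,0,0,0]]'
```

```text
clock: 16.35
eef_pos: [559.8, 287.5, 66.1]
tcp_rot: [-3.141, -0.001, -0.133]
contact_force: [0.4, -0.6, -1.7]
opening: 0.5
clock: 16.45
eef_pos: [559.9, 287.6, 65.4]
tcp_rot: [-3.141, -0.001, -0.134]
contact_force: [-1.1, 0.4, -1.1]
opening: 0.504
clock: 16.55
eef_pos: [560.1, 287.6, 65.1]
tcp_rot: [-3.141, -0.001, -0.133]
contact_force: [-1.2, -2.8, 7.4]
opening: 0.498
```

Touchdown at 7 N. Releasing.

```bash
python3 -m inch '[[0.55,0,0,0,0,0,0],[0.65,0,0,0,0,0,0],[0.8,0,0,0,0,0,0],[0.8,0,0,0,0,0,0],[0.8,0,0,-15,0,0,0],[0.8,0,0,-35,0,0,0],[0.8,0,0,-40,0,0,0],[0.8,0,0,-30,0,0,0]]'
python3 - <<'E'
from h import *
im=viewer.grab_frame('scene')[:,:,::-1].copy(); cv2.imwrite('pics/s12.png',cv2.resize(np.clip(im[50:290,90:410].astype(float)*1.3,0,255).astype('uint8'),None,fx=2.4,fy=2.4))
E
python3 go.py 583.5 -32 150 -7.6 8
```

```text
clock: 17.35
eef_pos: [558.0, 286.6, 187.7]
tcp_rot: [3.139, 0.004, -0.133]
contact_force: [1.8, -0.2, -0.5]
opening: 0.798
t 17.4 p [560.2 287.8 192.9] rpy [-1.7994e+02 -7.0000e-02 -7.6500e+00] op 0.798 F [1.5 2.  3.5]
[ 8.2 39.2  5.3] [-0.01 -0.01 -0.01]
[ 8.2 39.2  5.3] [-0.01 -0.01 -0.01]
[ 8.2 39.2  5.3] [-0.01 -0.01 -0.01]
[ 8.2 39.2  5.3] [-0.01 -0.01 -0.01]
[ 8.2 39.2  5.4] [-0.01 -0.01 -0.01]
[ 8.2 39.2  5.4] [-0.01 -0.01 -0.01]
[ 8.2 39.2  5.4] [-0.01 -0.01 -0.01]
[ 8.2 39.2  5.4] [-0.01 -0.01 -0.01]
```

View pics/s12.png

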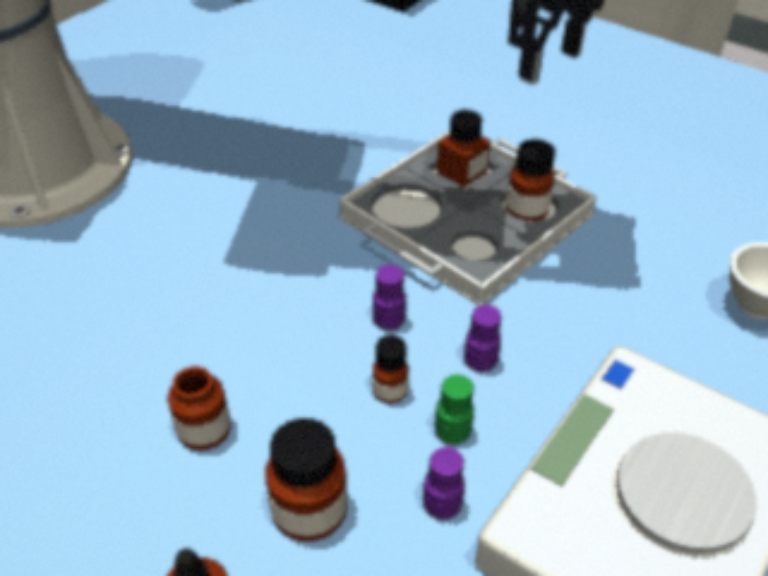

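Medium is seated. Next is the small jar; I'll check the neighbours' distances first.

```bash
python3 -m inch '[[0.6,8,28,0,0,0,0],[0.6,8,42,0,0,0,0],[0.6,8,42,3,0,0,0],[0.6,8,42,3,0,0,0],[0.6,8,42,3,0,0,0],[0.6,8,40,3,0,0,0],[0.6,8,38,3,0,0,0],[0.6,8,20,3,0,0,0]]'; python3 -m inch '[[0.6,0,0,0,0,0,0]]';  python3 go.py 583.5 -32 130 -7.6 2
python3 - <<'E'
from h import *
c=cam('top'); print(cast(c,[(240.5,158),(243.5,199),(275.5,148),(302.5,134)],67)[:,:2].round(0).tolist())
E
```

```text
clock: 18.2
eef_pos: [589.5, -17.7, 186.6]
tcp_rot: [-3.133, -0.018, -0.127]
contact_force: [-0.1, 1.0, -0.0]
opening: 0.6
clock: 18.3
eef_pos: [589.9, -20.3, 187.3]
tcp_rot: [-3.133, -0.019, -0.13]
contact_force: [0.3, -0.3, 0.6]
opening: 0.601
t 18.3 p [589.9 -20.3 187.3] rpy [-179.51   -1.1    -7.43] op 0.601 F [ 0.3 -0.3  0.6]
[-3.   6.4 28.5] [-0.24 -0.55  0.08]
[-2.7  6.3 28.6] [-0.24 -0.55  0.08]
[[632.0, 54.0], [525.0, 46.0], [658.0, -36.0], [695.0, -107.0]]
```

```bash
python3 -m inch '[[0.6,-3,6,30,-0.2,-0.6,0],[0.6,-2,5,30,-0.2,-0.5,0],[0.6,0,0,0,0,0,0]]'
python3 - <<'E'
from h import *
s=r.sense();im=viewer.grab_frame('wrist')[:,:,::-1].copy(); cv2.imwrite('pics/w13.png',im); c=cam('wrist',s)
I=im.astype(int); mx=I.max(2); m=((mx<75)&(mx-I.min(2)<25)).astype('uint8'); m[:100]=0; m[240:]=0; m[:,:205]=0;m[:,300:]=0
m=cv2.morphologyEx(m,cv2.MORPH_OPEN,np.ones((7,7),'uint8'))
n,l,st,ce=cv2.connectedComponentsWithStats(m); i=1+np.argmax(st[1:,4]); print(s['eef_pos'].round(1),st[i],ce[i],cast(c,ce[i],59).round(1))
E
python3 go.py 583.5 -33 36 -7.6 2
```

```text
clock: 18.6
eef_pos: [585.9, -29.9, 129.4]
tcp_rot: [-3.139, -0.005, -0.132]
contact_force: [0.1, 0.5, -0.6]
opening: 0.598
[585.9 -29.9 129.4] [ 236  181   38   42 1275] [254.53803922 201.97411765] [[584.7 -32.6  59. ]]
t 18.65 p [587.2 -29.7 131.3] rpy [-179.83   -0.41   -7.53] op 0.605 F [-0.4  0.2  0.5]
[-1.9  2.  47.6] [-0.09 -0.21  0.04]
[-1.8  2.  47.6] [-0.09 -0.21  0.04]
```

View pics/w13.png

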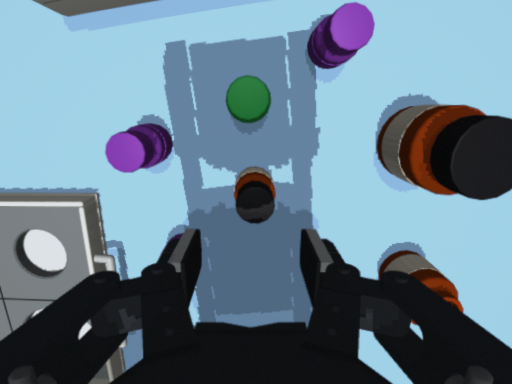

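The small amber jar's cap is at (254,202), which is (584.7,-32.6); green at (248,98) and the purples are clear of it. Descending.

```bash
python3 -m inch '[[0.6,-2,2,30,0,-0.4,0],[0.6,-1,1,30,0,0,0],[0.6,0,0,20,0,0,0],[0.6,0,0,0,0,0,0]]'; python3 go.py 584.5 -32.6 38 -7.6 1
```

```text
clock: 19.05
eef_pos: [590.2, -28.8, 57.8]
tcp_rot: [-3.137, -0.012, -0.129]
contact_force: [-0.3, -0.1, 0.6]
opening: 0.604
t 19.05 p [590.2 -28.8  57.8] rpy [-179.72   -0.68   -7.39] op 0.604 F [-0.3 -0.1  0.6]
[-5.4  4.6 19.7] [-0.28 -0.68  0.21]
```

```bash
python3 -m inch '[[0.6,-5,4,3,-0.3,-0.7,0.2],[0.6,0,0,8,0,0,0],[0.6,0,0,6,0,0,0],[0.6,0,0,0,0,0,0]]'; python3 go.py 584.5 -32.6 38 -7.6 1
```

```text
clock: 19.45
eef_pos: [588.1, -31.3, 45.4]
tcp_rot: [-3.141, -0.006, -0.132]
contact_force: [-0.3, -0.1, -0.0]
opening: 0.602
t 19.45 p [588.1 -31.3  45.4] rpy [-179.99   -0.35   -7.54] op 0.602 F [-0.3 -0.1 -0. ]
[-3.4  1.8  7.4] [-0.01 -0.35  0.06]
```

```bash
python3 -m inch '[[0.6,-3.5,1,7,0,-0.4,0],[0.6,0,0,0,0,0,0]]'; python3 go.py 584.5 -32.6 38 -7.6 1
python3 - <<'E'
from h import *
im=viewer.grab_frame('wrist')[:,:,::-1].copy(); cv2.imwrite('pics/w14.png',im)
E
```

```text
clock: 19.65
eef_pos: [584.7, -31.8, 38.6]
tcp_rot: [-3.141, 0.0, -0.132]
contact_force: [0.5, -0.3, 0.6]
opening: 0.602
t 19.65 p [584.7 -31.8  38.6] rpy [-1.7999e+02  2.0000e-02 -7.5400e+00] op 0.602 F [ 0.5 -0.3  0.6]
[-0.1  0.8  0.6] [-0.01  0.02  0.06]
```

View pics/w14.png

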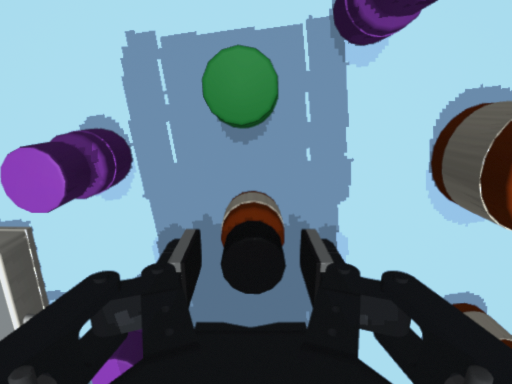

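The cap (252,258) is centred between the pads. Closing.

```bash
python3 -m inch '[[0.5,0,0.5,0,0,0,0],[0.4,0,0,0,0,0,0],[0.3,0,0,0,0,0,0],[0.2,0,0,0,0,0,0],[0.15,0,0,0,0,0,0],[0.15,0,0,0,0,0,0]]' 45; python3 -m inch '[[0.15,0,0,0,0,0,0]]'
```

```text
clock: 20.3
eef_pos: [585.6, -32.6, 39.4]
tcp_rot: [-3.141, -0.001, -0.132]
contact_force: [0.2, 0.3, -0.9]
opening: 0.339
clock: 20.4
eef_pos: [585.6, -32.6, 39.4]
tcp_rot: [-3.141, -0.001, -0.132]
contact_force: [-0.1, 0.6, -0.0]
opening: 0.335
```

```bash
python3 -m inch '[[0.15,0,0,-5,0,0,0],[0.15,0,0,-15,0,0,0],[0.15,0,0,-30,0,0,0],[0.15,0,0,-30,0,0,0],[0.15,0,0,-15,0,0,0]]'; python3 go.py 546 184 140 -7.6 6
```

```text
clock: 20.9
eef_pos: [583.7, -32.4, 138.4]
tcp_rot: [-3.142, 0.003, -0.132]
contact_force: [-0.6, -0.4, -1.3]
opening: 0.335
t 20.9 p [583.7 -32.4 138.4] rpy [-180.      0.19   -7.55] op 0.335 F [-0.6 -0.4 -1.3]
[-11.  -34.9  -0.2] [-0.    0.03  0.01]
[-11.  -34.9  -0.2] [-0.    0.03  0.01]
[-11.  -34.9  -0.2] [-0.    0.03  0.01]
[-11.  -34.9  -0.3] [-0.    0.03  0.01]
[-11.  -34.9  -0.3] [-0.    0.03  0.01]
[-11.  -34.9  -0.3] [-0.    0.03  0.01]
```

```bash
python3 -m inch '[[0.15,-5,-15,0,0,0,0],[0.15,-9,-30,0,0,0,0],[0.15,-11,-36,0,0,0,0],[0.15,-11,-36,0,0,0,0],[0.15,-11,-36,0,0,0,0],[0.15,-8,-28,0,0,0,0],[0.15,-3,-10,0,0,0,0]]'; python3 go.py 546 184 90 -7.6 2
```

```text
clock: 21.6
eef_pos: [550.2, 173.7, 144.3]
tcp_rot: [-3.14, -0.004, -0.136]
contact_force: [0.3, -0.7, -0.6]
opening: 0.335
t 21.6 p [550.2 173.7 144.3] rpy [-179.89   -0.23   -7.82] op 0.335 F [ 0.3 -0.7 -0.6]
[-2.9 -4.8 27.1] [-0.05 -0.12 -0.11]
[-2.8 -4.8 27.1] [-0.05 -0.12 -0.11]
```

```bash
python3 -m inch '[[0.15,-3,-5,10,0,-0.2,-0.2],[0.15,-2,-3,20,0,0,0],[0.15,0,0,20,0,0,0],[0.15,0,0,12,0,0,0],[0.15,0,0,0,0,0,0]]'; python3 go.py 546 184 70 -7.6 1
```

```text
clock: 22.1
eef_pos: [544.3, 182.8, 78.3]
tcp_rot: [-3.141, 0.001, -0.13]
contact_force: [0.4, -0.3, -0.3]
opening: 0.334
t 22.1 p [544.3 182.8  78.3] rpy [-1.7995e+02  7.0000e-02 -7.4500e+00] op 0.334 F [ 0.4 -0.3 -0.3]
[ 1.5 -1.4  8.3] [-0.04  0.07  0.15]
```

```bash
python3 -m inch '[[0.15,1.5,-1,6,0,0,0],[0.15,0,0,2,0,0,0],[0.15,0,0,0,0,0,0]]'; python3 go.py 546 184 48.4 -7.6 1
python3 - <<'E'
from h import *
im=viewer.grab_frame('scene')[:,:,::-1].copy(); cv2.imwrite('pics/s15.png',cv2.resize(np.clip(im[70:190,220:350].astype(float)*1.3,0,255).astype('uint8'),None,fx=5,fy=5))
im=viewer.grab_frame('wrist')[:,:,::-1].copy(); cv2.imwrite('pics/w15.png',im)
E
```

```text
clock: 22.4
eef_pos: [546.7, 182.6, 70.3]
tcp_rot: [-3.141, 0.001, -0.132]
contact_force: [-0.3, 0.2, -1.4]
opening: 0.334
t 22.4 p [546.7 182.6  70.3] rpy [-1.7995e+02  5.0000e-02 -7.5400e+00] op 0.334 F [-0.3  0.2 -1.4]
[-0.9 -1.3 21.9] [-0.05  0.05  0.06]
```

View pics/s15.png

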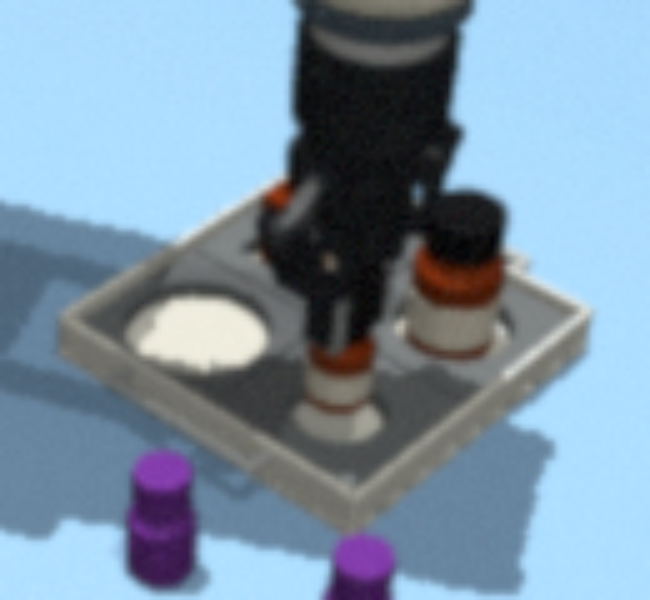

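View pics/w15.png

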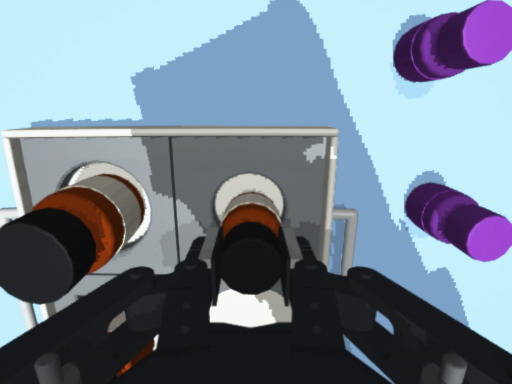

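Centred over the small recess, and the medium cap is clear of the fingers. Lowering.

```bash
python3 -m inch '[[0.15,-0.5,-1,8,0,0,0],[0.15,0,0,7,0,0,0],[0.15,0,0,3,0,0,0],[0.15,0,0,0,0,0,0]]'; python3 go.py 546 184 48.4 -7.6 1
```

```text
clock: 22.9
eef_pos: [547.0, 184.1, 52.0]
tcp_rot: [-3.14, -0.001, -0.131]
contact_force: [0.1, -0.7, -1.3]
opening: 0.337
t 22.9 p [547.  184.1  52. ] rpy [-1.799e+02 -7.000e-02 -7.530e+00] op 0.337 F [ 0.1 -0.7 -1.3]
[-1.   0.3  3.6] [-0.1  -0.07  0.07]
```

```bash
python3 -m inch '[[0.15,-0.5,0,2.2,0,0,0],[0.15,0,0,0.3,0,0,0]]'; python3 -m inch '[[0.15,0,0,0.7,0,0,0]]'; python3 -m inch '[[0.15,0,0,0.7,0,0,0]]'
```

```text
clock: 23.1
eef_pos: [546.4, 184.2, 49.1]
tcp_rot: [-3.14, -0.001, -0.131]
contact_force: [0.3, -0.1, 0.1]
opening: 0.336
clock: 23.2
eef_pos: [546.5, 184.3, 48.4]
tcp_rot: [-3.14, -0.001, -0.131]
contact_force: [-0.2, 0.3, -1.3]
opening: 0.332
clock: 23.3
eef_pos: [546.7, 184.2, 48.3]
tcp_rot: [-3.14, -0.001, -0.131]
contact_force: [-3.0, -1.3, 12.0]
opening: 0.333
```

```bash
python3 -m inch '[[0.4,0,0,0,0,0,0],[0.5,0,0,0,0,0,0],[0.65,0,0,0,0,0,0],[0.65,0,0,0,0,0,0],[0.65,0,0,-15,0,0,0],[0.65,0,0,-35,0,0,0],[0.65,0,0,-45,0,0,0],[0.65,0,0,-45,0,0,0]]'
python3 - <<'E'
from h import *
im=viewer.grab_frame('scene')[:,:,::-1].copy(); cv2.imwrite('pics/s16.png',cv2.resize(np.clip(im[50:290,90:410].astype(float)*1.3,0,255).astype('uint8'),None,fx=2.4,fy=2.4))
E
python3 go.py 604 -183 195 -7.6 8
```

```text
clock: 24.1
eef_pos: [542.7, 182.8, 189.3]
tcp_rot: [3.138, 0.009, -0.131]
contact_force: [-0.5, 0.3, -0.1]
opening: 0.65
t 24.15 p [546.6 184.1 197.3] rpy [-1.7992e+02 -5.0000e-02 -7.5100e+00] op 0.648 F [2.7 1.4 6.4]
[13.1 44.6  0.2] [-0.01 -0.01  0.01]
[13.1 44.6  0.2] [-0.01 -0.01  0.01]
[13.1 44.6  0.2] [-0.01 -0.01  0.01]
[13.1 44.5  0.3] [-0.01 -0.01  0.01]
[13.1 44.5  0.3] [-0.01 -0.01  0.01]
[13.2 44.5  0.3] [-0.01 -0.01  0.01]
[13.2 44.5  0.3] [-0.01 -0.01  0.01]
[13.2 44.5  0.3] [-0.01 -0.01  0.01]
```

View pics/s16.png

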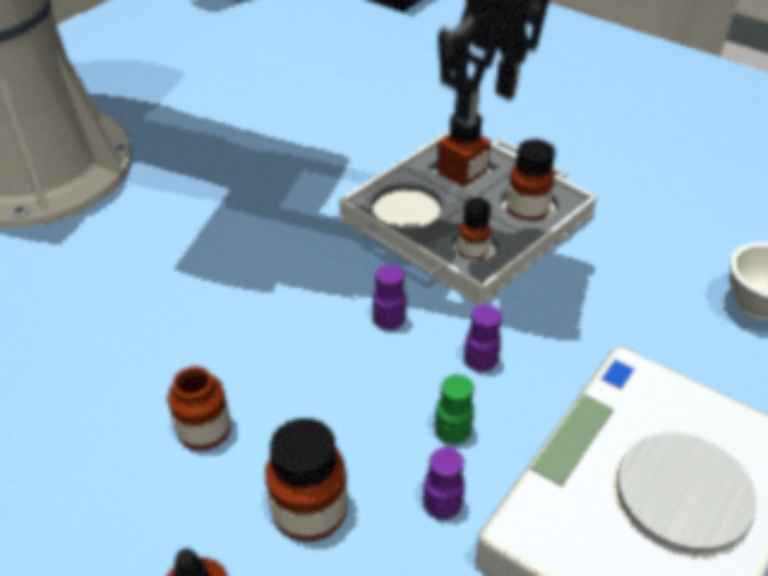

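The small jar is seated upright. Now the large one.

```bash
python3 -m inch '[[0.9,12,30,0,0,0,0],[0.9,13,45,0,0,0,0],[0.9,13,46,1,0,0,0],[0.9,13,46,1,0,0,0],[0.9,13,46,2,0,0,0],[0.9,13,46,2,0,0,0],[0.9,13,44,2,0,0,0],[0.9,12,30,2,0,0,0]]'; python3 -m inch '[[0.9,0,0,0,0,0,0]]';  python3 go.py 604 -183 150 -7.6 2
python3 - <<'E'
from h import *
c=cam('top'); print(cast(c,[(383,167),(332,220)],80)[:,:2].round(0).tolist())
E
```

```text
clock: 24.95
eef_pos: [610.6, -166.6, 201.0]
tcp_rot: [-3.135, -0.02, -0.123]
contact_force: [1.2, -0.1, 0.9]
opening: 0.902
clock: 25.05
eef_pos: [611.2, -170.7, 201.7]
tcp_rot: [-3.136, -0.022, -0.127]
contact_force: [0.3, 0.2, -1.2]
opening: 0.896
t 25.05 p [ 611.2 -170.7  201.7] rpy [-179.67   -1.25   -7.25] op 0.896 F [ 0.3  0.2 -1.2]
[-3.4  6.7 25.8] [-0.17 -0.62  0.17]
[-3.1  6.7 25.8] [-0.17 -0.62  0.17]
[[603.0, -309.0], [468.0, -174.0]]
```

```bash
python3 -m inch '[[0.9,-4,6,25,-0.2,-0.6,0.2],[0.9,-3,6,25,-0.2,-0.6,0.2],[0.9,0,0,0,0,0,0]]'
python3 - <<'E'
from h import *
s=r.sense();im=viewer.grab_frame('wrist')[:,:,::-1].copy(); cv2.imwrite('pics/w17.png',im); c=cam('wrist',s)
I=im.astype(int); mx=I.max(2); m=((mx<75)&(mx-I.min(2)<25)).astype('uint8'); m[:100]=0; m[300:]=0; m[:,:200]=0;m[:,310:]=0
m=cv2.morphologyEx(m,cv2.MORPH_OPEN,np.ones((9,9),'uint8'))
n,l,st,ce=cv2.connectedComponentsWithStats(m); i=1+np.argmax(st[1:,4]); print(s['eef_pos'].round(1),st[i],ce[i],cast(c,ce[i],89).round(1))
E
python3 go.py 604 -184 64 -7.6 2
```

```text
clock: 25.35
eef_pos: [604.0, -182.5, 153.5]
tcp_rot: [3.14, -0.004, -0.136]
contact_force: [0.4, 0.4, 0.3]
opening: 0.9
[ 604.  -182.5  153.5] [ 217  165   72   73 4191] [252.64662372 201.4158912 ] [[ 605.2 -184.3   89. ]]
t 25.4 p [ 605.1 -182.4  155.3] rpy [179.92  -0.37  -7.8 ] op 0.901 F [0.7 0.4 0.3]
[-0.7  0.8 45.6] [ 0.04 -0.18 -0.1 ]
[-0.6  0.9 45.6] [ 0.04 -0.18 -0.1 ]
```

View pics/w17.png

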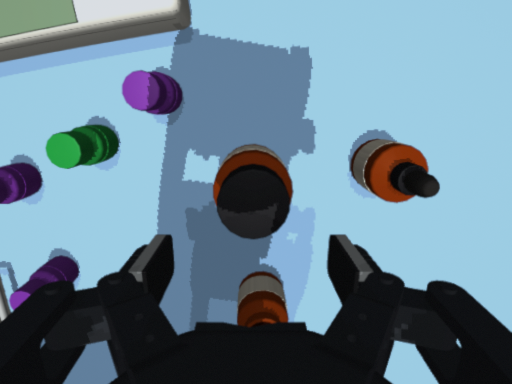

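The large cap is at (253,201), which is (605,-184), matching the top view. Descending.

```bash
python3 -m inch '[[0.9,-2,1,30,0,-0.3,0],[0.9,-1,1,30,0,0,0],[0.9,-1,0,15,0,0,0],[0.9,0,0,0,0,0,0]]'; python3 go.py 604.7 -184 63 -7.6 1
```

```text
clock: 25.8
eef_pos: [605.9, -182.0, 85.9]
tcp_rot: [3.14, -0.011, -0.134]
contact_force: [-0.4, 0.1, 0.5]
opening: 0.902
t 25.8 p [ 605.9 -182.    85.9] rpy [179.9   -0.64  -7.66] op 0.902 F [-0.4  0.1  0.5]
[-1.2  2.1 22.9] [ 0.1  -0.64 -0.06]
```

```bash
python3 -m inch '[[0.9,-2,2,10,0,-0.6,0],[0.9,-1,0,9,0,0,0],[0.9,0,0,3,0,0,0],[0.9,0,0,0,0,0,0]]'; python3 go.py 604.7 -184 63 -7.6 1
```

```text
clock: 26.2
eef_pos: [605.4, -183.7, 66.7]
tcp_rot: [3.139, -0.005, -0.133]
contact_force: [0.4, 0.4, -0.5]
opening: 0.898
t 26.2 p [ 605.4 -183.7   66.7] rpy [179.86  -0.31  -7.61] op 0.898 F [ 0.4  0.4 -0.5]
[-0.6  0.4  3.7] [ 0.14 -0.31 -0.01]
```

```bash
python3 -m inch '[[0.9,-0.5,0.4,3.5,0.1,-0.3,0],[0.75,0,0,0,0,0,0],[0.65,0,0,0,0,0,0],[0.5,0,0,0,0,0,0],[0.4,0,0,0,0,0,0],[0.4,0,0,0,0,0,0]]' 60; python3 -m inch '[[0.3,0,0,0,0,0,0]]'
```

```text
clock: 26.8
eef_pos: [605.6, -184.5, 64.2]
tcp_rot: [3.141, -0.002, -0.133]
contact_force: [-0.1, -0.3, -0.3]
opening: 0.617
clock: 26.9
eef_pos: [605.6, -184.5, 64.2]
tcp_rot: [3.141, -0.002, -0.133]
contact_force: [0.1, -0.1, -0.2]
opening: 0.617
```

```bash
python3 - <<'E'
from h import *
im=viewer.grab_frame('wrist')[:,:,::-1].copy(); cv2.imwrite('pics/w18.png',im)
E
python3 go.py 604.7 -184 190 -7.6 4
```

```text
t 26.95 p [ 605.6 -184.6   64.2] rpy [ 1.7995e+02 -9.0000e-02 -7.6300e+00] op 0.613 F [ 1.4 -0.1 -0.6]
[ -0.2  -0.1 -31.5] [ 0.01 -0.02 -0.01]
[ -0.2  -0.1 -31.5] [ 0.01 -0.02 -0.01]
[ -0.2  -0.1 -31.5] [ 0.01 -0.02 -0.01]
[ -0.2  -0.1 -31.5] [ 0.01 -0.02 -0.01]
```

View pics/w18.png

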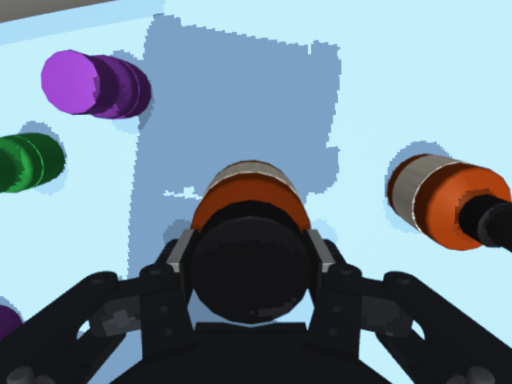

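Gripped at 0.615 (≈52 mm). Lift and carry to the large seat, about (443,198).

```bash
python3 -m inch '[[0.3,0,0,-5,0,0,0],[0.3,0,0,-15,0,0,0],[0.3,0,0,-25,0,0,0],[0.3,0,0,-30,0,0,0],[0.3,0,0,-25,0,0,0],[0.3,0,0,-10,0,0,0]]'; python3 go.py 443 198 180 -7.6 11
```

```text
clock: 27.55
eef_pos: [602.9, -183.5, 178.6]
tcp_rot: [-3.141, 0.005, -0.133]
contact_force: [0.4, -0.2, -2.3]
opening: 0.612
t 27.55 p [ 602.9 -183.5  178.6] rpy [-179.98    0.29   -7.62] op 0.612 F [ 0.4 -0.2 -2.3]
[-19.  -32.4  -0. ] [-0.    0.03 -0.  ]
[-19.  -32.4  -0. ] [-0.    0.03 -0.  ]
[-19.  -32.4  -0. ] [-0.    0.03 -0.  ]
[-19.  -32.4  -0.1] [-0.    0.03 -0.  ]
[-19.  -32.5  -0.1] [-0.    0.03 -0.  ]
[-19.  -32.5  -0.1] [-0.    0.03 -0.  ]
[-19.  -32.5  -0.1] [-0.    0.03 -0.  ]
[-19.  -32.5  -0.1] [-0.    0.03 -0.  ]
[-19.  -32.5  -0.1] [-0.    0.03 -0.  ]
[-19.  -32.5  -0.1] [-0.    0.03 -0.  ]
[-19.  -32.5  -0.1] [-0.    0.03 -0.  ]
```

```bash
python3 -m inch '[[0.3,-6,-10,0,0,0,0],[0.3,-12,-20,0,0,0,0],[0.3,-19,-32,0,0,0,0],[0.3,-19,-32,0,0,0,0],[0.3,-19,-32,0,0,0,0],[0.3,-19,-32,0,0,0,0],[0.3,-19,-32,0,0,0,0],[0.3,-19,-32,0,0,0,0]]'; python3 go.py 443 198 185 -7.6 5
```

```text
clock: 28.35
eef_pos: [492.4, 62.0, 174.3]
tcp_rot: [3.141, 0.011, -0.14]
contact_force: [1.2, 0.7, -3.6]
opening: 0.614
t 28.35 p [492.4  62.  174.3] rpy [179.96   0.61  -8.  ] op 0.614 F [ 1.2  0.7 -3.6]
[-13.6 -25.5  -2. ] [ 0.01  0.12 -0.08]
[-13.6 -25.6  -2. ] [ 0.01  0.12 -0.08]
[-13.5 -25.6  -2.1] [ 0.01  0.12 -0.08]
[-13.5 -25.6  -2.1] [ 0.01  0.12 -0.08]
[-13.4 -25.6  -2.1] [ 0.01  0.12 -0.08]
```

```bash
python3 -m inch '[[0.3,-14,-28,-2,0,0.2,-0.1],[0.3,-14,-28,-2,0,0.2,-0.1],[0.3,-13,-28,-2,0,0.2,-0.1],[0.3,-11,-20,0,0,0.2,-0.1],[0.3,-4,-8,0,0,0,0],[0.3,0,0,0,0,0,0]]'; python3 go.py 443 198 100 -7.6 3
```

```text
clock: 28.95
eef_pos: [439.0, 189.1, 174.7]
tcp_rot: [3.138, 0.008, -0.127]
contact_force: [-0.7, -0.5, -3.0]
opening: 0.617
t 28.95 p [439.  189.1 174.7] rpy [179.78   0.45  -7.27] op 0.617 F [-0.7 -0.5 -3. ]
[ 1.1 -3.2 24.9] [0.07 0.15 0.11]
[ 1.1 -3.2 24.9] [0.07 0.15 0.11]
[ 1.  -3.2 24.9] [0.07 0.15 0.11]
```

```bash
python3 -m inch '[[0.3,2,-3,12,0.1,0.2,0.1],[0.3,1,-3,22,0.1,0.2,0.1],[0.3,1,-2,22,0,0,0],[0.3,0,0,10,0,0,0],[0.3,0,0,0,0,0,0]]'; python3 go.py 443 198 95 -7.6 1
```

```text
clock: 29.45
eef_pos: [443.5, 193.1, 105.4]
tcp_rot: [3.139, 0.002, -0.131]
contact_force: [-0.8, 0.1, -3.0]
opening: 0.615
t 29.45 p [443.5 193.1 105.4] rpy [ 1.7986e+02  1.0000e-01 -7.5200e+00] op 0.615 F [-0.8  0.1 -3. ]
[-1.1 -4.8 10.4] [0.14 0.1  0.08]
```

```bash
python3 -m inch '[[0.3,-0.5,-5,7,0.1,0.1,0],[0.3,0,0,3,0,0,0],[0.3,0,0,0,0,0,0]]'; python3 go.py 443 198 74 -7.6 1
python3 - <<'E'
from h import *
im=viewer.grab_frame('scene')[:,:,::-1].copy(); cv2.imwrite('pics/s19.png',cv2.resize(np.clip(im[70:190,220:350].astype(float)*1.3,0,255).astype('uint8'),None,fx=5,fy=5))
im=viewer.grab_frame('wrist')[:,:,::-1].copy(); cv2.imwrite('pics/w19.png',im)
E
```

```text
clock: 29.75
eef_pos: [444.6, 197.8, 95.8]
tcp_rot: [3.141, -0.001, -0.133]
contact_force: [-0.1, -0.3, -2.8]
opening: 0.616
t 29.75 p [444.6 197.8  95.8] rpy [ 1.7999e+02 -7.0000e-02 -7.5900e+00] op 0.616 F [-0.1 -0.3 -2.8]
[-1.6  0.  21.8] [ 0.01 -0.07  0.01]
```

View pics/s19.png

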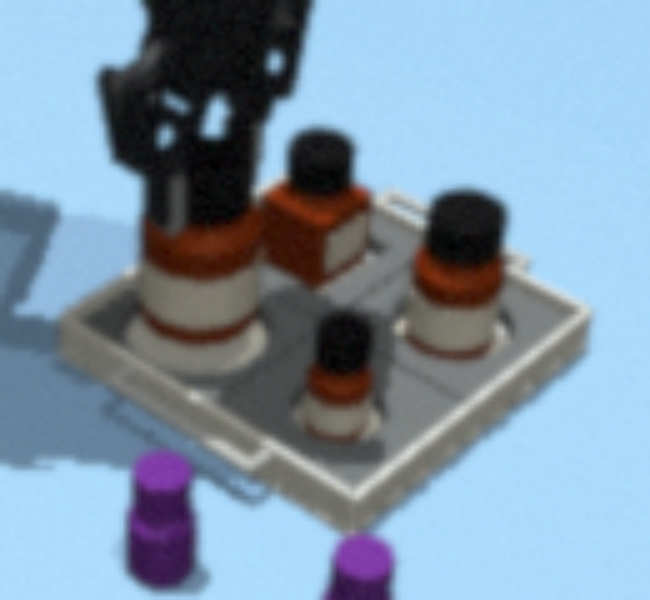

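View pics/w19.png

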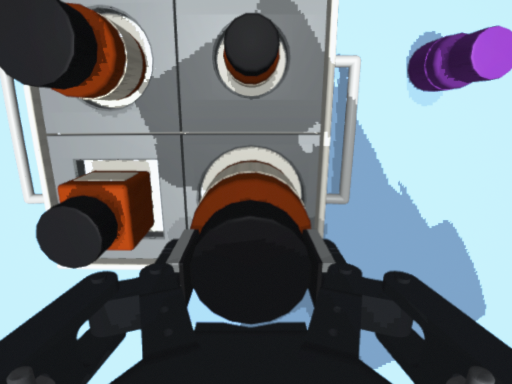

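Centred in both views. Lowering.

```bash
python3 -m inch '[[0.3,-1,0,8,0,0,0],[0.3,0,0,7,0,0,0],[0.3,0,0,3,0,0,0],[0.3,0,0,0,0,0,0]]'; python3 go.py 443.5 198 73.2 -7.6 1
```

```text
clock: 30.25
eef_pos: [444.2, 198.3, 77.4]
tcp_rot: [-3.141, -0.003, -0.132]
contact_force: [-0.8, 0.2, -2.6]
opening: 0.619
t 30.25 p [444.2 198.3  77.4] rpy [-1.7994e+02 -1.7000e-01 -7.5800e+00] op 0.619 F [-0.8  0.2 -2.6]
[-0.7  0.4  4.2] [-0.06 -0.17  0.03]
```

```bash
python3 -m inch '[[0.3,-0.5,0,2.5,0,-0.1,0],[0.3,0,0,0.5,0,0,0]]'; python3 -m inch '[[0.3,0,0,0.7,0,0,0]]'; python3 -m inch '[[0.3,0,0,0.7,0,0,0]]'
```

```text
clock: 30.45
eef_pos: [443.6, 198.4, 74.1]
tcp_rot: [-3.141, -0.001, -0.132]
contact_force: [-0.0, -0.4, -2.9]
opening: 0.616
clock: 30.55
eef_pos: [443.7, 198.5, 73.4]
tcp_rot: [-3.141, -0.001, -0.132]
contact_force: [0.6, 0.3, -3.3]
opening: 0.613
clock: 30.65
eef_pos: [443.9, 198.4, 73.0]
tcp_rot: [-3.141, -0.001, -0.132]
contact_force: [-3.9, -1.5, 12.3]
opening: 0.615
```

Touchdown at 12 N. Releasing, then up and away.

```bash
python3 -m inch '[[0.67,0,0,0,0,0,0],[0.75,0,0,0,0,0,0],[0.85,0,0,0,0,0,0],[0.85,0,0,0,0,0,0],[0.85,0,0,-15,0,0,0],[0.85,0,0,-35,0,0,0],[0.85,0,0,-45,0,0,0],[0.85,0,0,-45,0,0,0]]'; python3 -m inch '[[0.85,0,40,0,0,0,0],[0.85,0,45,0,0,0,0],[0.85,0,45,0,0,0,0],[0.85,0,45,0,0,0,0],[0.85,0,45,0,0,0,0],[0.85,0,45,0,0,0,0],[0.85,0,20,0,0,0,0],[0.85,0,0,0,0,0,0]]'
python3 - <<'E'
from h import *
im=viewer.grab_frame('scene')[:,:,::-1].copy(); cv2.imwrite('pics/s20.png',cv2.resize(im,None,fx=1.5,fy=1.5))
im=viewer.grab_frame('top')[:,:,::-1].copy(); cv2.imwrite('pics/t20.png',cv2.resize(np.clip(im[110:270,110:420].astype(float)*1.4,0,255).astype('uint8'),None,fx=2.5,fy=2.5))
im2=im[150:270,110:240]; cv2.imwrite('pics/t20c.png',cv2.resize(np.clip(im2.astype(float)*1.4,0,255).astype('uint8'),None,fx=4.5,fy=4.5,interpolation=cv2.INTER_CUBIC))
E
```

```text
clock: 31.45
eef_pos: [440.8, 197.1, 212.6]
tcp_rot: [3.138, 0.007, -0.132]
contact_force: [1.0, -0.1, -0.6]
opening: 0.852
clock: 32.25
eef_pos: [408.0, -92.5, 221.8]
tcp_rot: [-3.139, -0.013, -0.128]
contact_force: [0.1, -0.6, -0.4]
opening: 0.85
```

View pics/s20.png

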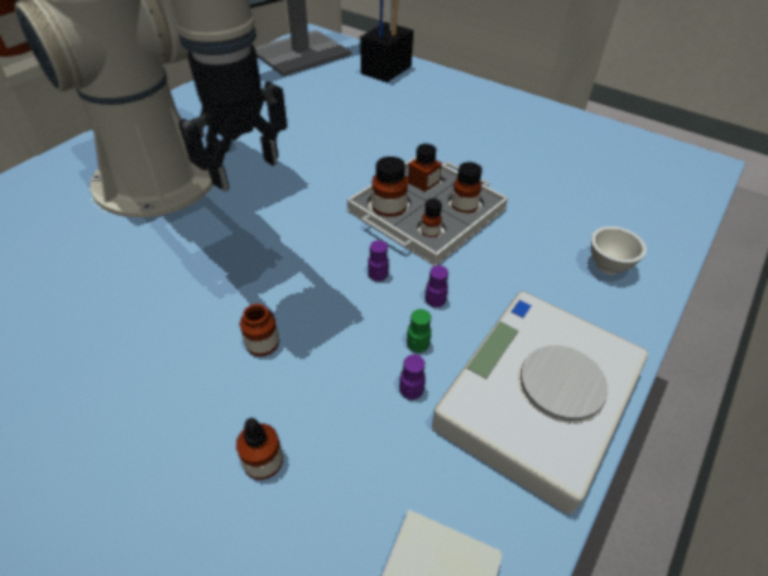

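View pics/t20.png

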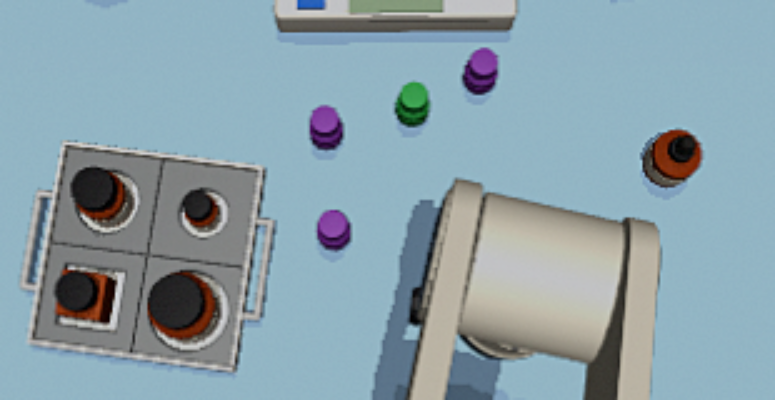

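View pics/t20c.png

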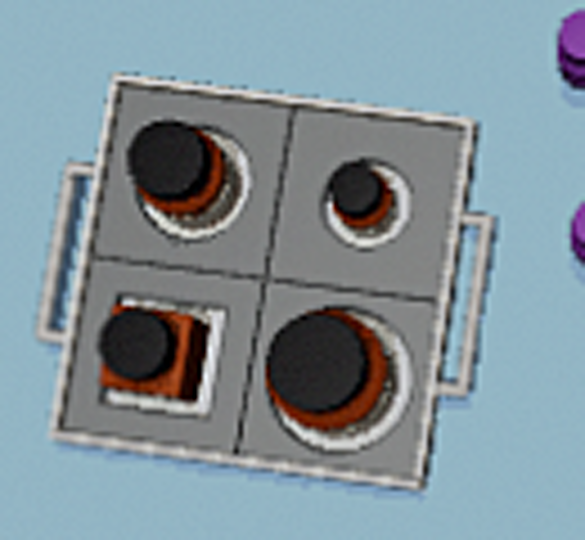

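All four jars stand in their recesses, and the dropper and open jar are untouched. One numeric check of the cap positions at seated height against the seats.

Run:
```python
from h import *
c=cam('top'); K=4.5
for n,p,z,t in (('medium',(170,160),97,(559,288)),('small',(355,188),76,(546,184)),('square',(137,344),90,(457,302)),('large',(317,362),107,(443,198))):
    print(n,cast(c,np.array(p)/K+[110,150]-.4,z)[0][:2].round(1),t)
order.sign_off()
```

```text
medium [555.4 285.8] (559, 288)
small [543.1 185.1] (546, 184)
square [453.5 301.9] (457, 302)
large [441.5 199.2] (443, 198)
the job is handed in; nothing more can be done
```

All four capped jars are standing upright in their matching recesses, and I handed the job in at about 32 s. I didn't touch the dropper bottle, the uncapped jar or the purple and green look-alikes.

- **Final check:** in the last top and scene views, each cap centre, taken at seated height, lies within about 4 mm of its seat centre. The recesses leave 8 mm of clearance all round.
- **Fingertips:** they sat about 25 mm farther back than the stated 22 mm, so the first close on the square jar shut above its cap. I worked out the real grasp height from the wrist and scene views, and the later grasps held.
- **Square jar, not fully gentle:** I wasn't sure from the readings that it had reached the recess floor, so I pushed once more. The wrist force rose briefly to about 63 N. That is under the 120 N wrist limit, but harder than I wanted. I backed off, re-centred it and set it down again at about 21 N.
- **Other three jars:** the medium, small and large jars touched down at 7 to 12 N.

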